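# Lay the washed bottle down in the draining tray

### The job

Using only your fingertips, tip the tall square yellow bottle over onto its side in the white draining tray, mouth towards the tray's open lip, steadying it all the way down so that it lands gently and never drops. Then push it along until its base sits against the tray's raised end rim, and leave it lying there along the ribs. Do not squeeze it between the fingers, lift or carry it, and leave the other things where they are.

Things in the scene. Friction and masses are not known exactly. Their poses are not given: they have to be found in the camera images.
- tray: White plastic draining tray, fixed, 360 mm long (its x), 240 mm wide (y); origin at the centre of its underside, z up. The +x end is the open pouring lip; the -x end has a raised rim. Long sides: rims 18 mm high, inner faces at y = -112 and +112 mm. Grey ribs run along x, 5 mm wide, 22 mm apart (one at y = 0), tops 10 mm over the counter; things in the tray stand on them.
- tray_stop (a point): Middle of the inner face of the tray's raised end rim (10 mm thick, 26 mm high over the counter), at the height of the rib tops (10 mm over the counter, 170 mm from the tray's origin). Axes as the tray's: +x points along the ribs towards the open lip.
- bottle: Tall empty square steel bottle without cap, painted yellow, bare steel neck, 0.21 to 0.35 kg. Origin at the centre of its base, z along its axis to the mouth; its flat sides face its x and y. 250 mm tall; body 68 x 68 mm up to 166 mm, round shoulder to 198 mm, then a straight neck 36 mm outside, 30 mm inside. Centre of mass 93 mm up: overbalances at 20 degrees. Starts upright, its x within 5 degrees of the tray's.
- bottle_mouth (a point): Centre of the bottle's mouth: on its axis, 250 mm from the base. The bottle starts with its base 8 to 45 mm clear of the tray's end rim.
- filter_base: Black plastic filter base, a low round dish 80 mm in diameter and 16 mm high, standing in the tray beside the bottle, near the end rim on the +y side. Leave it. Origin at the centre of its underside.
- bowl: White ceramic bowl, 130 mm in diameter, 58 mm high. Leave it. Origin at the centre of its underside.
- dispenser: Brushed aluminium soap dispenser with a press button and spout, 68 mm in diameter, 164 mm high, spout reaching 50 mm. Leave it. Origin at the centre of its underside.
- jam_jar: Closed glass jam jar with a red twist cap, 68 mm in diameter, 91 mm high. Leave it. Origin at the centre of its underside.
- scraper: Teal silicone scraper lying flat, 205 mm long (x), 52 mm wide, 12 mm high. Leave it. Origin on its underside.
- brush: Slim white bottle brush lying flat, 246 mm long (x), 20 mm thick. Leave it. Origin on its underside.
Not all that is in view belongs to the job. There is more than one size of the bottle; the job needs the largest.

How it is judged:
By the outcome, as a careful person would: the job done as asked, in the order asked, and still so for the second after the job is handed in, with the robot touching nothing.
It also fails if it takes over 72 s, if anything falls off the work surface, if the arm or the gripper's body presses on something with over 40 N, if the wrist force passes 120 N, or if a joint passes its speed limit or range.

### The arm

A 6-joint arm with a two-finger parallel gripper is mounted at the origin on the work surface. World frame = base frame: x ahead of the robot, y to its left, z up, the work surface at z = 0. Lengths are in m, angles in degrees, forces in N, time in s.
With the tool pointing down it reaches from about 0.375 to 0.975 m from the base axis. Payload 3.8 kg.
Tool frame: the origin (TCP) lies midway between the tips of the shut fingers; the grasp point (between the pads) lies 19 mm behind it (tcp_to_grasp is the distance from the TCP to the grasp point, in m); x points along the fingers, y is the direction in which the jaws open and shut, and the axes are right-handed (so a half turn about x gives the same grasp; the last joint's range is limited). The gripper opens to 88 mm and grips with 3 to 60 N. Pads are 18 mm wide; open, the fingers measure 123 mm over their backs; the gripper's body (75 mm by 187 mm) begins 45 mm behind the grasp point.
Start: joints at [65.495, 15.12, 91.902, -0, 72.978, -2.114], TCP at [0.257, 0.624, 0.239] pointing down, gripper open.
Joint ranges: [-150.88, 150.88], [-54.13, 125.18], [17.81, 147.31], [-75.09, 255.09], [0, 152.58], [-146.25, 146.25]. Speed limits (degrees/s): [147.25, 147.25, 180, 180, 180, 180].

### API

Orientations are given as [roll, pitch, yaw] about the fixed x, y, z axes, in that order (R = Rz(yaw) Ry(pitch) Rx(roll)).
In Python, from rig import read_state, get_image, hand_in, tcp_to_grasp gives the robot as it stands.
- The arm moves only by the shell command python3 -m jog 'ROWS' [FORCE]. ROWS is JSON, one flat list of numbers, 5 for each row, row after row: the shift along the tool's x, y, z in cm, then the turn about the tool's x in degrees, then the opening, from 0 (shut) to 1 (fully open). A call has 1 to 8 rows; each row is the pose to reach, as a shift and turn from the pose measured when the call began, along the tool's axes at that moment; what a row does not reach only later rows make up. A row lasts 1/8 s, in which the tool goes at most 62.5 mm and 10.7 degrees, less where a joint would pass 70% of its speed; a pose out of reach is approached as far as the arm can. A call with a gripper value outside its range is refused whole. The fingers move at their own pace and stop on an object; FORCE is the grip in N (left out, the last holds). Time passes only in rows, so rows that repeat a pose let the fingers close. It gives the time, the measured TCP pose, the force and the opening at its end, in the units of the state.
- read_state(): the state, without advancing time (a new reading comes with each control period).
- get_image(name): name is "scene" or "top"; returns a dict with "pixels" (480x640x3 uint8, red, green, blue), "fx", "fy", "cx", "cy" (pixels), "rvec" (rotation vector, rad) and "tvec" (3), from world to camera coordinates, as OpenCV has them. Camera axes: x right, y down, z forward; pixel columns grow to the right and rows downward; lengths in m; the calibration is good to about 2 mm. A picture is of the moment at which its call begins. There is no depth.
- hand_in(): hands the job in, once; it reports no verdict.
The state is a dict: "clock": time; "qpos": joint angles; "joint_vel": joint speeds; "joint_torque": joint torques, N m; "tool_pos": TCP position; "orientation": TCP orientation; "contact_force": force on the tool from outside, world axes, zero at the start; "wrist_torque": the same for the moment, N m; "gripper_width": finger opening in m.
Only numpy, scipy, OpenCV 4.12 (cv2) and the standard library are available. Lean on these libraries where they do the work, as an engineer would, in place of code of your own. Each camera call takes 0.05 s, during which the arm holds its last target.

## Working session

There is one attempt and no reset: what is moved stays moved. The work goes in short steps, Python scripts to look and compute and a shell command to move; the robot and the scene stay as the last step left them, time stands still between calls to the robot, and variables do not carry over. Pictures are saved under pics/ and viewed, and the job is handed in when it is done.

```bash
ls; mkdir -p pics; python3 - <<'E'
from rig import *
import cv2
print(read_state(), tcp_to_grasp)
for n in("scene","top"):
    d=get_image(n); cv2.imwrite(f"pics/{n}0.png",d["pixels"][:,:,::-1]); print({k:v for k,v in d.items() if k!="pixels"})
E
```

```text
pics
{'clock': 0.0, 'qpos': array([ 6.54959008e+01,  1.51714335e+01,  9.19799911e+01, -8.70487290e-04,
        7.29768557e+01, -2.11313301e+00]), 'joint_vel': array([ 0.01217713,  0.02183765, -0.06505477,  0.00109242, -0.02375446,
       -0.07838712]), 'joint_torque': array([-3.99978417e-04, -5.02116752e+01, -3.56871164e+01,  7.27997627e-02,
        2.95609538e-02, -1.55486609e-04]), 'tool_pos': array([0.25682803, 0.62347389, 0.23737315]), 'orientation': array([ -91.74162924,   89.87171703, -114.13233968]), 'contact_force': array([-0.64047671, -0.61818765, -0.58035389]), 'wrist_torque': array([ 0.02162427, -0.02536486, -0.02149867]), 'gripper_width': 0.0882970106211779} 0.0187
{'fx': 505.3163698672628, 'fy': 505.3163698672628, 'cx': 319.162604693983, 'cy': 231.65054971577806, 'rvec': array([ 1.25817481,  2.3080998 , -0.95837841]), 'tvec': array([ 0.198392  , -0.26877385,  1.49555824])}
{'fx': 488.6121567449585, 'fy': 488.6121567449585, 'cx': 320.50333785405223, 'cy': 242.91030428778856, 'rvec': array([ 2.12603081, -2.16629576,  0.19297579]), 'tvec': array([0.13071986, 0.58473125, 1.31204804])}
```

View pics/scene0.png

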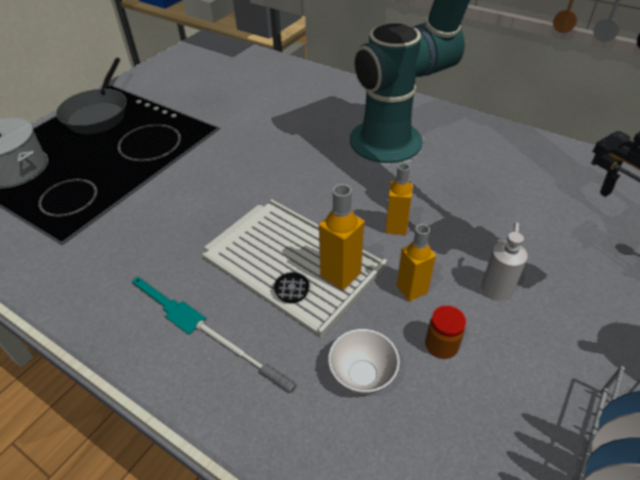

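View pics/top0.png

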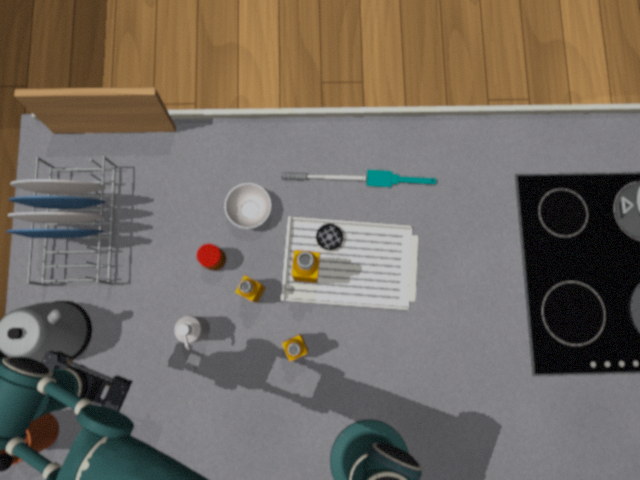

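```bash
cat > h.py <<'E'
import numpy as np, cv2
from rig import *
from scipy.spatial.transform import Rotation as R
def cam(d):
    K=np.array([[d["fx"],0,d["cx"]],[0,d["fy"],d["cy"]],[0,0,1.]]);return K,np.array(d["rvec"]),np.array(d["tvec"])
def proj(d,P):
    K,r,t=cam(d);return cv2.projectPoints(np.asarray(P,float).reshape(-1,1,3),r,t,K,None)[0].reshape(-1,2)
def unproj(d,uv,z):
    K,r,t=cam(d);Rm=cv2.Rodrigues(r)[0];c=-Rm.T@t
    v=Rm.T@np.linalg.inv(K)@np.array([uv[0],uv[1],1.]);return c+v*(z-c[2])/v[2]
def save(name,px): cv2.imwrite(f"pics/{name}.png",px[:,:,::-1])
def crop(px,x0,y0,w,h,s): return cv2.resize(px[y0:y0+h,x0:x0+w],None,fx=s,fy=s,interpolation=cv2.INTER_CUBIC)
E
python3 - <<'E'
from h import *
import pickle
d={n:get_image(n) for n in("scene","top")}
pickle.dump(d,open("d0.pkl","wb"))
save("topc",crop(d["top"]["pixels"],270,205,160,110,5))
save("scc",crop(d["scene"]["pixels"],195,170,200,165,4))
E
```

```text
(no output)
```

View pics/topc.png

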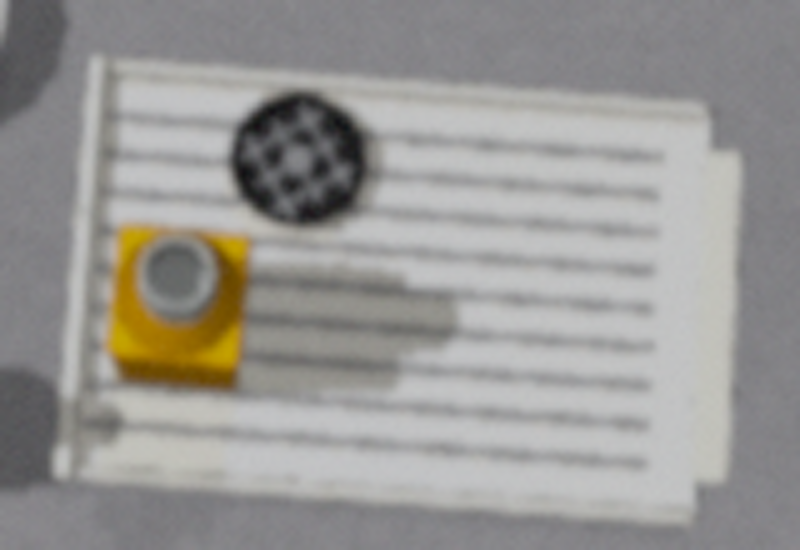

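View pics/scc.png

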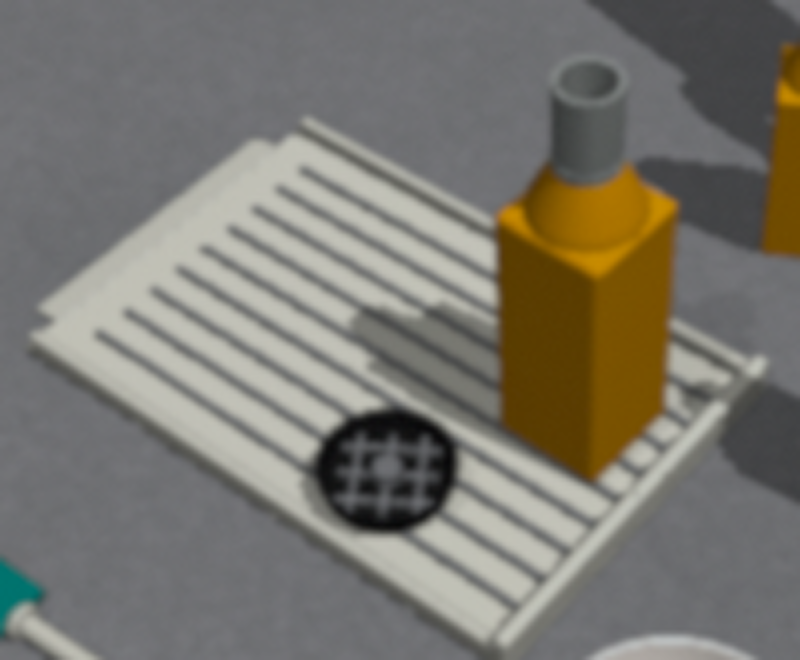

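```bash
cat > fit0.py <<'E'
from h import *
import pickle
from scipy.optimize import least_squares
d=pickle.load(open("d0.pkl","rb"))
tp=lambda X,Y:np.array([270+(X+.5)/5-.5,205+(Y+.5)/5-.5])
sp=lambda X,Y:np.array([195+(X+.5)/4-.5,170+(Y+.5)/4-.5])
# tray axes from rim line & rib lines
a=unproj(d["top"],tp(92,58),.026);b=unproj(d["top"],tp(57,478),.026)
print("rim outer corners",a,b)
a2=unproj(d["top"],tp(105,60),.026);b2=unproj(d["top"],tp(75,478),.026);print("rim inner?",a2,b2)
c=unproj(d["top"],tp(708,104),.018);e=unproj(d["top"],tp(692,522),.018);print("far",c,e)
s1=unproj(d["scene"],sp(497,640),.026); s2=unproj(d["scene"],sp(766,360),.026);print("scene rim",s1,s2)
r1=unproj(d["top"],tp(115,118),.010);r2=unproj(d["top"],tp(662,157),.010)
r3=unproj(d["top"],tp(105,424),.01);r4=unproj(d["top"],tp(645,463),.01)
for p,q in((r1,r2),(r3,r4)): print("rib dir deg",np.degrees(np.arctan2(*(q-p)[[1,0]])))
for p,q in((a,b),(b,a),(a2,b2),(c,e)): print("y dir",np.degrees(np.arctan2(*(p-q)[[1,0]])))
def bpts(p):
    x,y,yaw=p;Rz=R.from_euler("z",yaw).as_matrix();return lambda q:(np.array(q)@Rz.T)+[x,y,.01]
# corner obs: bottle frame corners (x=lip dir ~ -y world)
h=.034
obs=[("top",tp(174,268),(0,0,.25)),("scene",sp(590,82),(0,0,.25)),
("top",tp(120,227),(-h,h,.166)),("top",tp(250,238),(h,h,.166)),("top",tp(240,360),(h,-h,.166)),("top",tp(111,350),(-h,-h,.166)),
("scene",sp(597,275),(-h,h,.166)),("scene",sp(498,212),(h,h,.166)),("scene",sp(677,205),(-h,-h,.166)),("scene",sp(594,480),(-h,h,0)),("scene",sp(503,428),(h,h,0)),("scene",sp(664,405),(-h,-h,0))]
def res(p):
    f=bpts(p);return np.concatenate([proj(d[n],f(q))[0]-uv for n,uv,q in obs])
s=least_squares(res,[.45,.1,np.radians(-95)]);print("bottle",s.x[:2],np.degrees(s.x[2]));print(res(s.x).reshape(-1,2).round(1).tolist())
def tray(p):
    x,y,yaw=p;Rz=R.from_euler("z",yaw).as_matrix();return lambda q:(np.array(q)@Rz.T)+[x,y,0]
tobs=[("top",tp(92,58),(-.18,.12,.026)),("top",tp(57,478),(-.18,-.12,.026)),("scene",sp(766,360),(-.18,-.12,.026)),("scene",sp(497,640),(-.18,.12,.026))]
yw=np.radians(-94)
def rt(p):
    f=tray(p);return np.concatenate([proj(d[n],f(q))[0]-uv for n,uv,q in tobs])
t=least_squares(rt,[.5,0,yw]);print("tray",t.x[:2],np.degrees(t.x[2]));print(rt(t.x).reshape(-1,2).round(1).tolist())
f=tray(t.x);Rz=R.from_euler("z",t.x[2]).as_matrix()
print("bottle in tray",(np.array([*s.x[:2],0.])-[*t.x[:2],0])@Rz,"far corner proj",proj(d["top"],f((.18,.12,.018))),tp(708,104),proj(d["scene"],f((.18,.12,.018))),sp(30,340))
E
python3 fit0.py
```

```text
rim outer corners [0.66882283 0.21016476 0.026     ] [0.43180584 0.23174971 0.026     ]
rim inner? [0.66753976 0.20279364 0.026     ] [0.43161312 0.22181113 0.026     ]
far [ 0.63788334 -0.14156087  0.018     ] [ 0.40095357 -0.1207656   0.018     ]
scene rim [0.67060365 0.20311907 0.026     ] [0.43473653 0.22889289 0.026     ]
rib dir deg -95.11687843204365
rib dir deg -95.21169608574583
y dir -5.203527602302924
y dir 174.79647239769707
y dir -4.608513955823589
y dir -5.015983160717205
bottle [0.51491976 0.15898441] -96.16853484496973
[[1.4, 0.9], [-0.1, -0.5], [0.4, -1.2], [1.4, -1.0], [1.0, 1.6], [-0.5, 1.2], [0.9, 0.5], [-1.5, 0.9], [1.6, -1.3], [0.5, 2.1], [-1.0, -0.1], [1.5, 1.9]]
tray [0.53340123 0.03866461] -95.8204219535076
[[1.6, -0.8], [0.7, -0.2], [0.9, -0.5], [0.9, 0.7]]
bottle in tray [-0.11782528 -0.03058793  0.        ] far corner proj [[415.09068063 226.48676771]] [411.2 225.4] [[199.91297412 250.73889569]] [202.125 254.625]
```

```bash
python3 - <<'E'
from h import *
import pickle
d=pickle.load(open("d0.pkl","rb"))
s=read_state()
M=R.from_euler("xyz",s["orientation"],degrees=True).as_matrix();print(M.round(3))
for n in d:
    K,r,t=cam(d[n]);Rm=cv2.Rodrigues(r)[0];print(n,(-Rm.T@t).round(3))
yd=np.degrees(np.arctan2(M[1,1],M[0,1]));print("tool y yaw",yd)
save("mt",crop(d["top"]["pixels"],286,240,50,50,12));save("ms",crop(d["scene"]["pixels"],310,175,70,70,8))
f=unproj(d["top"],(270+300.5/5-.5,205+158/5-.5),.026);print("filter",f)
for n,uv in (("big",(306,264)),("med",(249,288)),("small",(294,347))): print(n,unproj(d["top"],uv,.1))
E
```

```text
[[-0.001  0.381  0.925]
 [-0.001  0.925 -0.381]
 [-1.    -0.001 -0.   ]]
scene [1.134 0.53  0.884]
top [0.37  0.147 1.386]
tool y yaw 67.60591200336621
filter [0.6093751  0.09319853 0.026     ]
big [0.52245219 0.16037124 0.1       ]
med [0.46187236 0.31068605 0.1       ]
small [0.3079508  0.19457743 0.1       ]
```

View pics/mt.png

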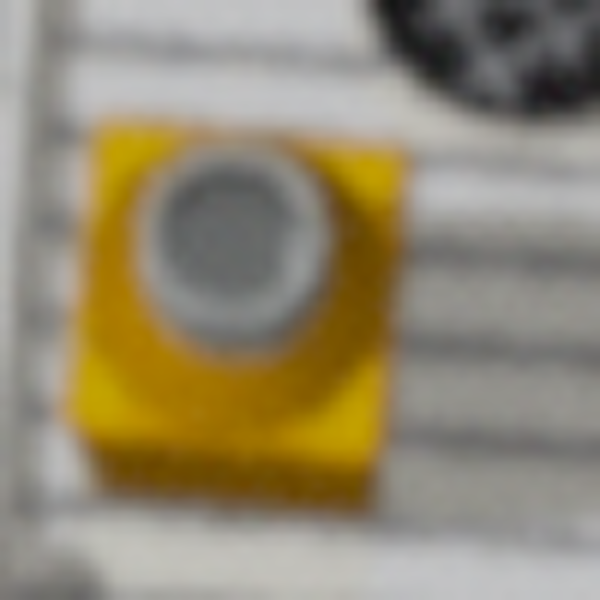

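View pics/ms.png

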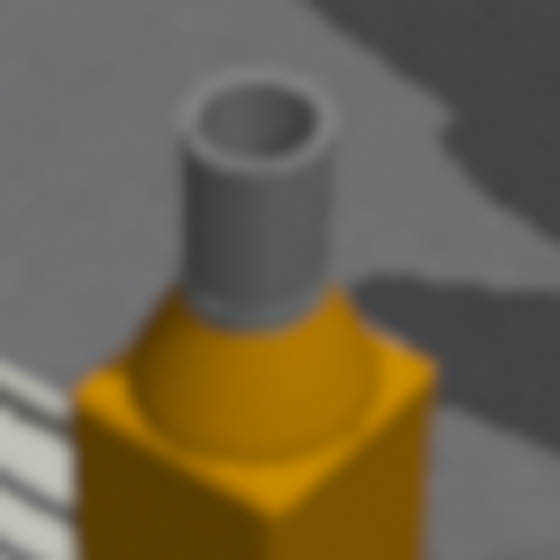

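```bash
cat >> h.py <<'E'
def tri(d,uvt,uvs):
    A=[];b=[]
    for n,uv in(("top",uvt),("scene",uvs)):
        K,r,t=cam(d[n]);Rm=cv2.Rodrigues(r)[0];c=-Rm.T@t
        v=Rm.T@np.linalg.inv(K)@np.array([uv[0],uv[1],1.]);v/=np.linalg.norm(v)
        P=np.eye(3)-np.outer(v,v);A.append(P);b.append(P@c)
    A=np.vstack(A);b=np.hstack(b);x=np.linalg.lstsq(A,b,rcond=None)[0];return x
E
python3 - <<'E'
from h import *
import pickle
d=pickle.load(open("d0.pkl","rb"))
print(tri(d,(305.0,259.2),(341.9,189.7)),unproj(d["top"],(305,259.2),.26),unproj(d["scene"],(341.9,189.7),.26))
E
```

```text
[0.51521097 0.15997652 0.26035043] [0.51476063 0.16088176 0.26      ] [0.51530034 0.15883538 0.26      ]
```

```bash
python3 -m jog '[-3,0,0,-4,1, -6.3,-4,4.5,-8,1, -6.3,-8,9,-12,1, -6.3,-12,13.6,-17.2,1, -6.3,-16,18.1,-17.2,1, -6.3,-20,22.6,-17.2,1, -6.3,-24,27.1,-17.2,1, -6.3,-27,30.5,-17.2,1]' 30
```

```text
clock: 1.2
tool_pos: [0.4367, 0.2557, 0.3013]
orientation: [-91.5, 89.9, -96.8]
contact_force: [0.0, -0.4, -0.2]
gripper_width: 0.0884
```

```bash
cat >> h.py <<'E'
def st():
    s=read_state();M=R.from_euler("xyz",s["orientation"],degrees=True).as_matrix();return s,np.array(s["tool_pos"]),M
def to(target,yaw=84.8):
    s,p,M=st();dl=M.T@(np.array(target)-p)*100
    y=np.degrees(np.arctan2(M[1,1],M[0,1]));print("pos",p.round(4),"yaw",round(y,2),"turn",round(y-yaw,2),"shift cm",dl.round(2),"F",np.round(s["contact_force"],1),"t",s["clock"])
E
python3 -c "
from h import *
to((.5102,.1072,.30))"
```

```text
pos [0.4367 0.2557 0.3013] yaw 84.75 turn -0.05 shift cm [  0.15 -14.12   8.68] F [ 0.  -0.4 -0.2] t 1.2
```

```bash
python3 -m jog '[0,-4.5,2.8,0,1, 0,-9,5.5,0,1, 0,-12,7.5,0,1, 0.1,-14.1,8.7,0,1, 0.1,-14.1,8.7,0,1]'; python3 - <<'E'
from h import *
d={n:get_image(n) for n in("scene","top")}
import pickle;pickle.dump(d,open("d1.pkl","wb"))
to((.5102,.1072,.30))
s,p,M=st()
for n in d:
  P=[p+M@np.array([0,sg*(.0442+o),w]) for sg in(1,-1) for o in(0,.0175) for w in(-.009,.009)]
  print(n,proj(d[n],P).round(1).tolist())
save("s1",crop(d["scene"]["pixels"],270,90,160,150,5));save("t1",crop(d["top"]["pixels"],270,190,120,110,6))
E
```

```text
clock: 1.82
tool_pos: [0.5107, 0.106, 0.3001]
orientation: [-112.8, 89.9, -118.3]
contact_force: [-0.3, 0.9, -0.6]
gripper_width: 0.088
pos [0.5101 0.1075 0.3003] yaw 84.71 turn -0.09 shift cm [ 0.03 -0.03  0.01] F [-0.6 -0.2  0.1] t 1.925
scene [[342.0, 168.8], [336.1, 173.8], [349.7, 172.5], [343.8, 177.5], [305.0, 151.4], [299.0, 155.9], [298.1, 148.1], [292.0, 152.6]]
top [[308.6, 261.1], [309.2, 253.1], [300.8, 260.5], [301.4, 252.5], [348.0, 264.0], [348.5, 256.0], [355.8, 264.5], [356.3, 256.6]]
```

View pics/s1.png

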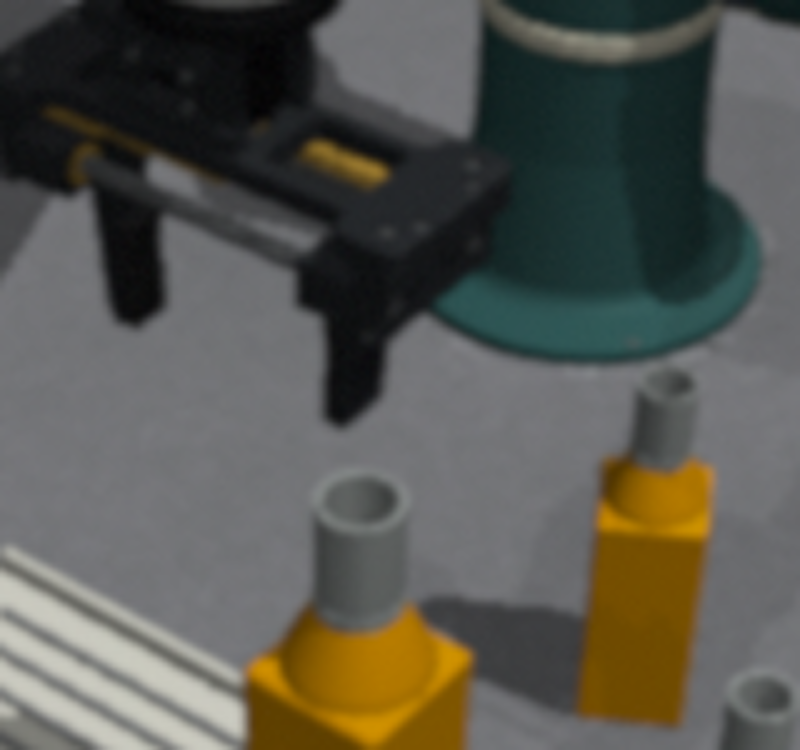

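View pics/t1.png

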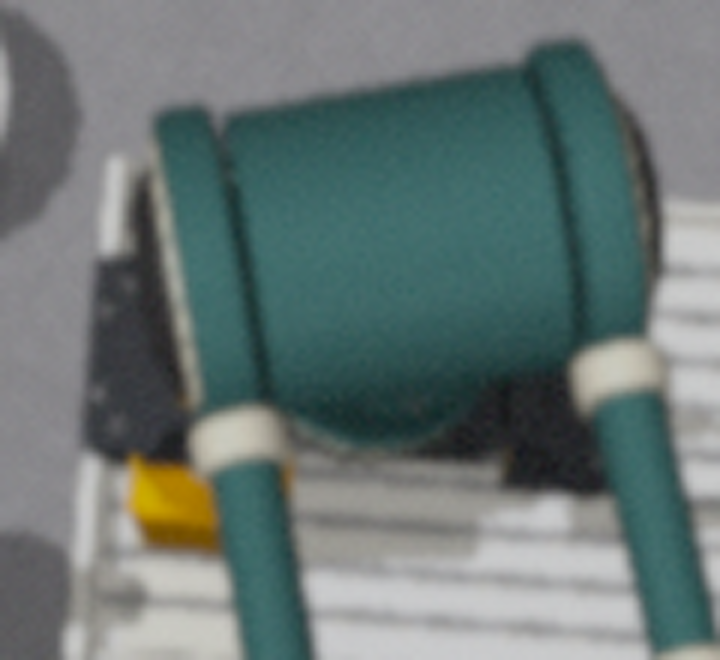

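```bash
python3 - <<'E'
from h import *
import pickle
d=pickle.load(open("d1.pkl","rb"))
c=d["scene"]["pixels"][130:200,315:375].astype(float)
c=np.clip(c*2.2,0,255).astype(np.uint8)
save("f1",cv2.resize(c,None,fx=8,fy=8,interpolation=cv2.INTER_LANCZOS4))
E
```

```text
(no output)
```

View pics/f1.png

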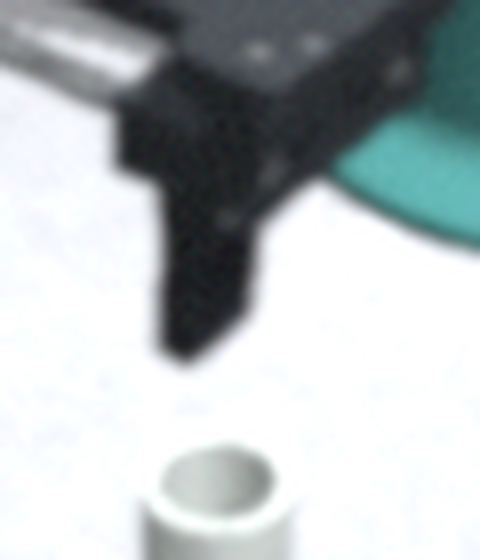

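```bash
python3 -m jog '[1,0.4,0,0,1, 2,0.4,0,0,1, 3,0.4,0,0,1, 3,0.4,0,0,1]'; cat > look.py <<'E'
from h import *
import sys
d=get_image("scene")
import pickle;pickle.dump(d,open("d2.pkl","wb"))
s,p,M=st()
y=np.degrees(np.arctan2(M[1,1],M[0,1]));print("pos",p.round(4),"yaw",round(y,2),"F",np.round(s["contact_force"],1),"t",s["clock"])
P=[p+M@np.array([0,.0442+o,w]) for o in(0,.0075) for w in(-.011,.011)]
print(proj(d,P).round(1).tolist())
n,x0,y0,w,h,sc,g=sys.argv[1],*map(int,sys.argv[2:7]),float(sys.argv[7])
c=np.clip(d["pixels"][y0:y0+h,x0:x0+w].astype(float)*g,0,255).astype(np.uint8)
save(n,cv2.resize(c,None,fx=sc,fy=sc,interpolation=cv2.INTER_CUBIC))
E
python3 look.py f2 310 140 70 70 8 1.8
```

```text
clock: 2.42
tool_pos: [0.5095, 0.1117, 0.2686]
orientation: [-153.3, 89.8, -158.6]
contact_force: [-0.2, 0.2, 0.5]
gripper_width: 0.0877
pos [0.51   0.1116 0.2694] yaw 84.73 F [ 0.4  0.  -0.1] t 2.475
[[344.4, 181.9], [337.3, 188.0], [347.6, 183.5], [340.5, 189.6]]
```

View pics/f2.png

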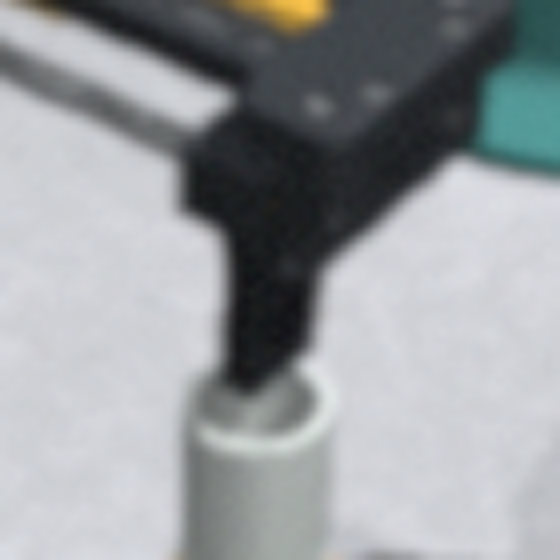

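```bash
python3 -m jog '[0.7,0,0,0,1, 1.4,0,0,0,1, 2,0,0.05,0,1, 2,0,0.05,0,1]'; python3 look.py f3 310 140 70 70 8 1.8
```

```text
clock: 2.98
tool_pos: [0.51, 0.1114, 0.2486]
orientation: [-152.6, 89.8, -157.9]
contact_force: [-0.6, -0.0, 0.3]
gripper_width: 0.088
pos [0.5102 0.1115 0.249 ] yaw 84.73 F [ 1.1 -0.6 -0.3] t 3.025
[[344.1, 190.2], [337.1, 196.3], [347.2, 191.7], [340.3, 197.9]]
```

View pics/f3.png

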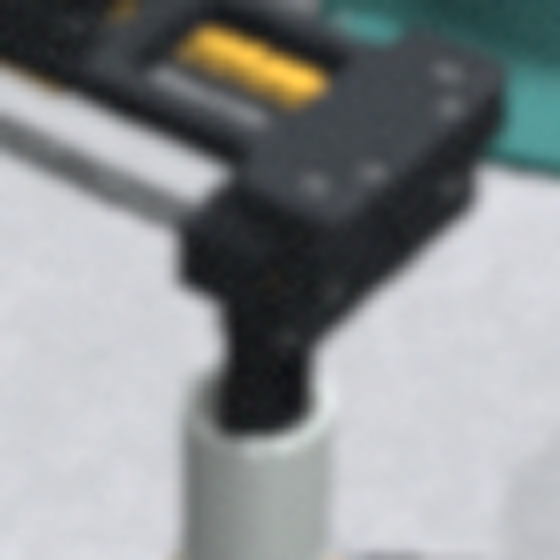

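```bash
cat > plan.py <<'E'
from h import *
import sys
U=np.array([np.cos(np.radians(-95.3)),np.sin(np.radians(-95.3))]);MO=np.array([.5150,.1595])
def Lof(t): return np.interp(t,[0,10,20,30,45,60,75,90],[28,28,27,22,17,15,14,14])
def tgt(th,p=0,dL=0):
    a=np.radians(th);ur=34-44.2*np.cos(a)+250*np.sin(a)+p;zr=10+44.2*np.sin(a)+250*np.cos(a)
    uA=ur+3.75+1.5*0;z=zr-Lof(th)-dL
    xy=MO+U*(uA+48)/1000
    return np.array([*xy,z/1000])
def play(th):a=np.radians(th);return 20.4-7.5*np.cos(a)-Lof(th)*np.sin(a)
if __name__=="__main__":
    p=float(sys.argv[1]);ths=list(map(float,sys.argv[2:]))
    s,pos,M=st();print("pos",pos.round(4),"F",np.round(s["contact_force"],1),"t",s["clock"])
    for t in ths: print(t,(M.T@(tgt(t,p)-pos)*100).round(2),"z",tgt(t)[2].round(4),"play",play(t).round(1))
E
python3 plan.py 0 0 2 4 6 8 10 12 15 20 30 45 60 75 90
```

```text
pos [0.5102 0.1115 0.249 ] F [ 1.1 -0.6 -0.3] t 3.025
0.0 [1.7  0.68 0.03] z 0.232 play 12.9
2.0 [ 1.56 -0.2   0.03] z 0.2334 play 11.9
4.0 [ 1.46 -1.08  0.03] z 0.2345 play 11.0
6.0 [ 1.38 -1.96  0.03] z 0.2353 play 10.0
8.0 [ 1.34 -2.85  0.03] z 0.2357 play 9.1
10.0 [ 1.32 -3.73  0.03] z 0.2359 play 8.2
12.0 [ 1.32 -4.62  0.03] z 0.2359 play 7.3
15.0 [ 1.37 -5.95  0.03] z 0.2354 play 6.0
20.0 [ 1.61 -8.14  0.03] z 0.233 play 4.1
30.0 [  2.26 -12.42   0.03] z 0.2266 play 2.9
45.0 [  4.83 -18.29   0.03] z 0.201 play 3.1
60.0 [  9.11 -23.17   0.04] z 0.1583 play 3.7
75.0 [ 14.61 -26.73   0.06] z 0.1034 play 4.9
90.0 [ 20.93 -28.71   0.08] z 0.0402 play 6.4
```

```bash
python3 -m jog '[0.7,0,0,0,1, 1.4,0,0,0,1, 1.5,-0.2,0,0,1, 1.5,-0.5,0,0,1, 1.5,-0.8,0,0,1, 1.4,-1.1,0,0,1, 1.4,-1.4,0,0,1, 1.4,-1.7,0,0,1]'; python3 look.py f4 270 140 130 160 5 1.3; python3 plan.py 0 4 6 8 10 12 14 
```

```text
clock: 4.03
tool_pos: [0.5088, 0.0943, 0.2353]
orientation: [-149.9, 89.8, -155.2]
contact_force: [-0.2, -0.4, 1.2]
gripper_width: 0.0882
pos [0.5087 0.0941 0.2353] yaw 84.72 F [-0.4 -0.2  1. ] t 4.075
[[336.7, 192.0], [329.8, 198.0], [339.8, 193.5], [332.9, 199.6]]
pos [0.5087 0.0941 0.2353] F [-0.4 -0.2  1. ] t 4.075
4.0 [0.08 0.66 0.02] z 0.2345 play 11.0
6.0 [ 0.   -0.22  0.02] z 0.2353 play 10.0
8.0 [-0.04 -1.1   0.02] z 0.2357 play 9.1
10.0 [-0.06 -1.99  0.02] z 0.2359 play 8.2
12.0 [-0.06 -2.88  0.02] z 0.2359 play 7.3
14.0 [-0.03 -3.76  0.02] z 0.2357 play 6.4
```

View pics/f4.png

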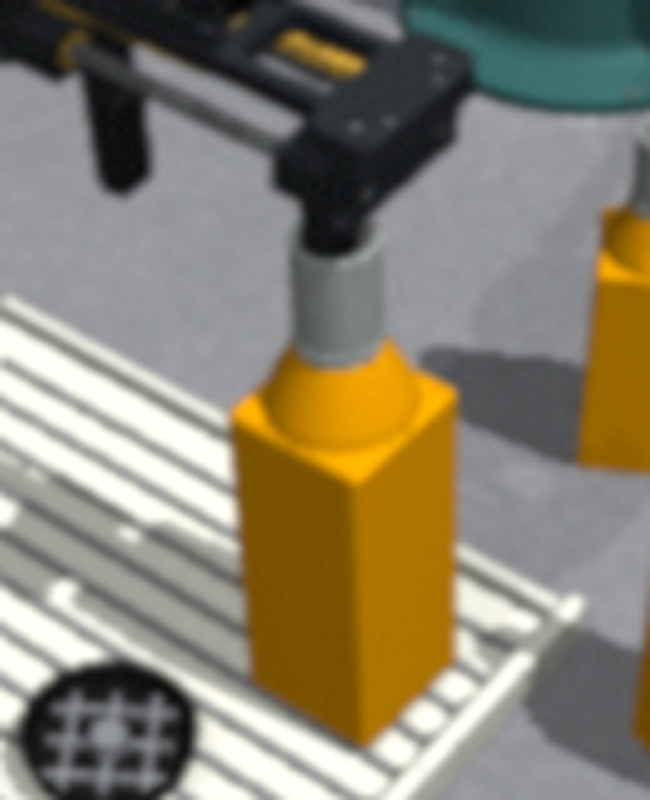

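```bash
cat > tilt.py <<'E'
from plan import *
from scipy.optimize import minimize
import pickle
def model(th,p,lat=0,yaw=-95.5):
    a=np.radians(th);U3=np.array([np.cos(np.radians(yaw)),np.sin(np.radians(yaw)),0]);V=np.array([-U3[1],U3[0],0]);Z=np.array([0,0,1.])
    O=np.array([*MO,.01])+U3*(.034+p/1000)+V*lat/1000
    ax=U3*np.sin(a)+Z*np.cos(a);ux=U3*np.cos(a)-Z*np.sin(a)
    f=lambda x,y,s:O+ux*(x-.034)+V*y+ax*s
    body=[f(sx*.034,sy*.034,s) for sx in(1,-1) for sy in(1,-1) for s in(0,.166)]
    an=np.linspace(0,2*np.pi,24)
    body+=[f(.03*np.cos(t),.03*np.sin(t),.178) for t in an]+[f(.018*np.cos(t),.018*np.sin(t),.198) for t in an]
    return np.array(body),f
def hull(d,pts,sc=4):
    q=proj(d,pts);h=cv2.convexHull(((q+.5)*sc).astype(np.float32));m=np.zeros((480*sc,640*sc),np.uint8)
    cv2.fillPoly(m,[h.round().astype(np.int32)],1);return cv2.resize(m.astype(np.float32),(640,480),interpolation=cv2.INTER_AREA)
def ymask(d,seed):
    px=d["pixels"];hsv=cv2.cvtColor(px,cv2.COLOR_RGB2HSV)
    m=((hsv[...,0]>12)&(hsv[...,0]<30)&(hsv[...,1]>170)&(hsv[...,2]>55)).astype(np.uint8)
    n,l,stt,c=cv2.connectedComponentsWithStats(m)
    ov=np.bincount(l.ravel(),weights=(seed.ravel()>.5),minlength=n);ov[0]=0;return (l==ov.argmax()).astype(np.float32)
def fit(d,th0,p0=0,lat=0):
    ym=ymask(d,hull(d,model(th0,p0,lat)[0],1))
    co=lambda x:np.abs(hull(d,model(x[0],x[1],x[2])[0])-ym).sum()
    r=minimize(co,[th0,p0,lat],method="Nelder-Mead",options=dict(initial_simplex=[[th0-4,p0,lat],[th0+5,p0+1,lat],[th0,p0-8,lat+1],[th0,p0+2,lat+4]],xatol=.1,fatol=.5))
    return r.x,r.fun,ym.sum()
if __name__=="__main__":
    d=get_image("scene");pickle.dump(d,open("dl.pkl","wb"))
    x,f,n=fit(d,float(sys.argv[1]),float(sys.argv[2]) if len(sys.argv)>2 else 0,float(sys.argv[3]) if len(sys.argv)>3 else 0);print("theta,p,lat",x.round(1),"cost",round(f),"of",n)
    s,pos,M=st();print(pos.round(4),"F",np.round(s["contact_force"],1),"t",s["clock"],"yaw",np.degrees(np.arctan2(M[1,1],M[0,1])).round(2))
E
python3 - <<'E'
import pickle
from tilt import *
d0=pickle.load(open("d0.pkl","rb"));print(fit(d0["scene"],0));print(fit(pickle.load(open("d2.pkl","rb")),3))
E
```

```text
(array([-4.13749424,  9.21802663, -1.95844241]), np.float64(454.1875), np.float32(2699.0))
(array([-1.63946181,  8.28467467, -0.04087511]), np.float64(460.3125), np.float32(2789.0))
```

```bash
python3 - <<'E'
import pickle
from tilt import *
d=pickle.load(open("d0.pkl","rb"))["scene"]
h=hull(d,model(0,0)[0]);ym=ymask(d,h);print(h.sum(),ym.sum())
px=d["pixels"].copy();px[...,2]=(ym*255).astype(np.uint8);px[...,0]=(h*255).astype(np.uint8)
save("msk",crop(px,300,170,90,130,6))
hsv=cv2.cvtColor(d["pixels"],cv2.COLOR_RGB2HSV);print(hsv[250,330],hsv[250,355],hsv[215,342])
E
```

```text
3300.8125 2699.0
[ 20 255  91] [ 20 255 122] [22 40 96]
```

View pics/msk.png

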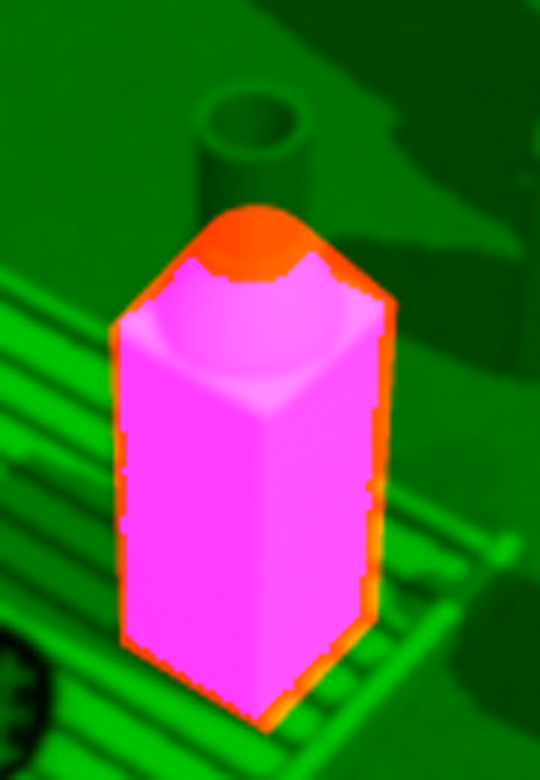

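```bash
python3 - <<'E'
s=open("tilt.py").read()
s=s.replace("hsv[...,1]>170","hsv[...,1]>110")
s=s.replace("    return np.array(body),f\n","    neck=[f(.018*np.cos(t),.018*np.sin(t),q) for t in an for q in(.198,.25)]\n    return np.array(body),np.array(neck)\n")
s=s.replace("co=lambda x:np.abs(hull(d,model(x[0],x[1],x[2])[0])-ym).sum()","""
    def co(x):
        b,n=model(*x);return np.abs(hull(d,b)*(1-hull(d,n))-ym).sum()""")
open("tilt.py","w").write(s)
E
python3 - <<'E'
import pickle
from tilt import *
d0=pickle.load(open("d0.pkl","rb"));print(fit(d0["scene"],0));print(fit(pickle.load(open("d2.pkl","rb")),3))
E
```

```text
(array([-1.32312308,  5.33912179, -1.86580227]), np.float64(234.0625), np.float32(2846.0))
(array([ 0.80801197,  5.41774786, -1.65143135]), np.float64(238.40625), np.float32(2932.0))
```

```bash
python3 -m jog '[0,-0.4,0,0,1, 0,-0.8,0,0,1, 0,-1.2,0,0,1, -0.1,-1.6,0,0,1, -0.1,-2.0,0,0,1, -0.1,-2.4,0,0,1, -0.1,-2.9,0,0,1, -0.1,-3.3,0,0,1]'; python3 tilt.py 9 5 -2; python3 plan.py 0 13 14 16 18 20 22 24
```

```text
clock: 5.08
tool_pos: [0.5057, 0.0609, 0.2363]
orientation: [-144.5, 89.8, -149.8]
contact_force: [0.4, 0.8, -0.3]
gripper_width: 0.0883
theta,p,lat [10.3  5.2 -1.3] cost 277 of 3155.0
[0.5056 0.0605 0.2363] F [-1.4 -1.  -0.6] t 5.125 yaw 84.71
pos [0.5056 0.0605 0.2363] F [-1.4 -1.  -0.6] t 5.125
13.0 [0.05 0.05 0.02] z 0.2358 play 6.9
14.0 [ 0.07 -0.39  0.02] z 0.2357 play 6.4
16.0 [ 0.13 -1.27  0.02] z 0.2351 play 5.6
18.0 [ 0.22 -2.15  0.02] z 0.2342 play 4.9
20.0 [ 0.34 -3.03  0.02] z 0.233 play 4.1
22.0 [ 0.41 -3.9   0.02] z 0.2324 play 3.7
24.0 [ 0.51 -4.76  0.02] z 0.2314 play 3.4
```

```bash
python3 -m jog '[0,-0.4,0,0,1, 0.1,-0.8,0,0,1, 0.1,-1.2,0,0,1, 0.2,-1.6,0,0,1, 0.2,-2.0,0,0,1, 0.3,-2.3,0,0,1, 0.3,-2.6,0,0,1, 0.3,-2.9,0,0,1]'; python3 tilt.py 18 5 -2; python3 plan.py 0 20 21 22 23 24 26 28 30
```

```text
clock: 6.12
tool_pos: [0.5028, 0.0315, 0.2331]
orientation: [-146.1, 89.8, -151.4]
contact_force: [0.4, 0.7, -0.9]
gripper_width: 0.0883
theta,p,lat [15.8  8.4 -2. ] cost 285 of 3303.0
[0.5027 0.0313 0.2331] F [0.6 0.8 0.1] t 6.175 yaw 84.7
pos [0.5027 0.0313 0.2331] F [0.6 0.8 0.1] t 6.175
20.0 [ 0.01 -0.09  0.04] z 0.233 play 4.1
21.0 [ 0.04 -0.52  0.04] z 0.2327 play 3.9
22.0 [ 0.08 -0.96  0.04] z 0.2324 play 3.7
23.0 [ 0.13 -1.39  0.04] z 0.2319 play 3.5
24.0 [ 0.18 -1.82  0.04] z 0.2314 play 3.4
26.0 [ 0.31 -2.68  0.04] z 0.2301 play 3.1
28.0 [ 0.47 -3.53  0.04] z 0.2285 play 3.0
30.0 [ 0.66 -4.36  0.04] z 0.2266 play 2.9
```

```bash
python3 -m jog '[0,-0.2,0,0,1, 0,-0.4,0,0,1, 0.1,-0.6,0,0,1, 0.1,-0.8,0,0,1, 0.1,-1.0,0,0,1, 0.1,-1.2,0,0,1, 0.1,-1.4,0,0,1, 0.1,-1.4,0,0,1]'; python3 tilt.py 21 7 -2; python3 plan.py 0 23 24 26 28 30 32
```

```text
clock: 7.18
tool_pos: [0.5014, 0.0172, 0.2321]
orientation: [-142.5, 89.8, -147.8]
contact_force: [0.0, 0.1, 0.2]
gripper_width: 0.0884
theta,p,lat [16.9 17.7 -1.8] cost 291 of 3304.0
[0.5014 0.0172 0.2321] F [0.8 0.8 0.1] t 7.225 yaw 84.69
pos [0.5014 0.0172 0.2321] F [0.8 0.8 0.1] t 7.225
23.0 [0.02 0.02 0.04] z 0.2319 play 3.5
24.0 [ 0.08 -0.41  0.04] z 0.2314 play 3.4
26.0 [ 0.21 -1.27  0.04] z 0.2301 play 3.1
28.0 [ 0.37 -2.12  0.04] z 0.2285 play 3.0
30.0 [ 0.56 -2.96  0.04] z 0.2266 play 2.9
32.0 [ 0.81 -3.78  0.04] z 0.2241 play 2.7
```

```bash
python3 look.py f5 220 120 160 180 4 1.3
```

```text
pos [0.5014 0.0173 0.2322] yaw 84.7 F [ 0.6  0.1 -0.4] t 7.275
[[306.3, 177.9], [299.3, 183.6], [309.2, 179.4], [302.2, 185.0]]
```

View pics/f5.png

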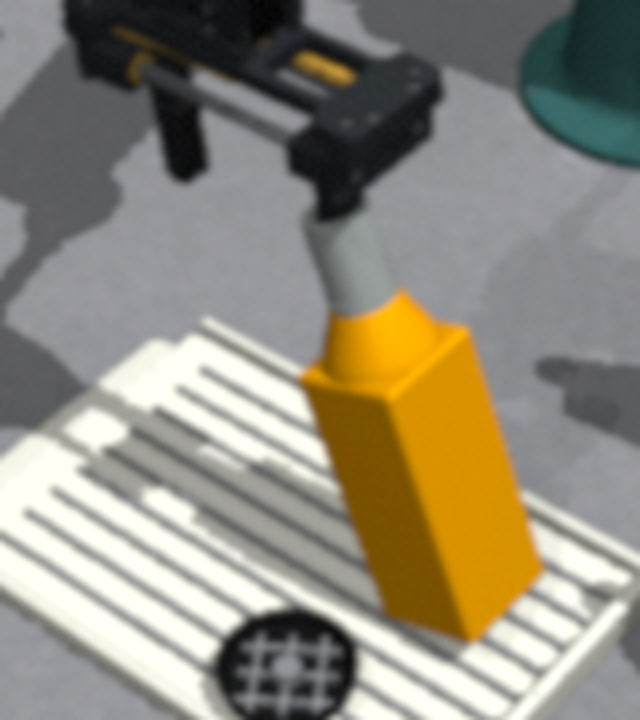

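```bash
python3 - <<'E'
s=open("plan.py").read()
s=s.replace("[0,10,20,30,45,60,75,90],[28,28,27,22,17,15,14,14]","[0,20,25,30,45,60,75,90],[20,20,15,13,11,10,10,10]")
s=s.replace("44.2","42.5").replace("uA=ur+3.75+1.5*0","uA=ur+4.7").replace("20.4-7.5*","17-8.5*")
open("plan.py","w").write(s)
E
python3 plan.py 12 16 17 18 19 20 22 24 26 28
```

```text
pos [0.5014 0.0173 0.2322] F [ 0.6  0.1 -0.4] t 7.275
16.0 [-0.99  1.61  0.03] z 0.242 play 3.3
17.0 [-0.94  1.17  0.03] z 0.2415 play 3.0
18.0 [-0.88  0.73  0.03] z 0.2409 play 2.7
19.0 [-0.81  0.29  0.03] z 0.2402 play 2.5
20.0 [-0.73 -0.15  0.03] z 0.2395 play 2.2
22.0 [-0.75 -1.01  0.03] z 0.2397 play 2.4
24.0 [-0.75 -1.87  0.03] z 0.2397 play 2.7
26.0 [-0.65 -2.73  0.03] z 0.2387 play 3.0
28.0 [-0.46 -3.57  0.04] z 0.2369 play 3.0
```

```bash
python3 -m jog '[-0.2,0,0,0,1, -0.4,0,0,0,1, -0.6,0,0,0,1, -0.8,0,0,0,1, -0.8,0,0,0,1]'; python3 tilt.py 17 15 -2
```

```text
clock: 7.9
tool_pos: [0.5017, 0.0172, 0.2406]
orientation: [-132.4, 89.8, -137.7]
contact_force: [-0.3, 0.7, -0.1]
gripper_width: 0.0885
theta,p,lat [14.6 31.1  1.1] cost 306 of 3207.0
[0.5017 0.0172 0.2405] F [ 0.2  0.1 -0.6] t 7.95 yaw 84.69
```

```bash
python3 look.py f6 220 120 160 180 4 1.3
```

```text
pos [0.5016 0.0173 0.2403] yaw 84.7 F [ 0.2  0.5 -0.3] t 8.0
[[306.1, 174.8], [299.0, 180.4], [309.0, 176.2], [301.9, 181.9]]
```

View pics/f6.png

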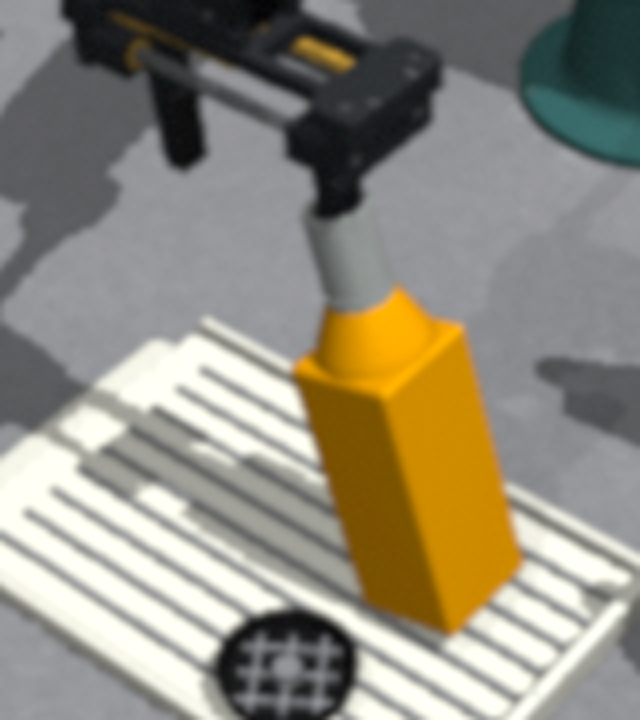

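```bash
python3 - <<'E'
from h import *
F=[];W=[]
for i in range(6):
    get_image("scene");s=read_state();F.append(s["contact_force"]);W.append(s["wrist_torque"])
print(np.mean(F,0).round(2),np.std(F,0).round(2),np.mean(W,0).round(3))
E
python3 tilt.py 15 28 0; python3 plan.py 26 16 17 18 19 20 22 24 26 28
```

```text
[ 0.05 -0.12  0.09] [0.29 0.35 0.47] [ 0.027 -0.008  0.009]
theta,p,lat [15.3 28.3  1.3] cost 316 of 3211.0
[0.5014 0.0173 0.2401] F [-0.7  0.7  1. ] t 8.35 yaw 84.69
pos [0.5014 0.0173 0.2401] F [-0.7  0.7  1. ] t 8.35
16.0 [-0.19  0.21  0.04] z 0.242 play 3.3
17.0 [-0.14 -0.23  0.04] z 0.2415 play 3.0
18.0 [-0.08 -0.67  0.04] z 0.2409 play 2.7
19.0 [-0.01 -1.1   0.04] z 0.2402 play 2.5
20.0 [ 0.07 -1.54  0.04] z 0.2395 play 2.2
22.0 [ 0.05 -2.41  0.04] z 0.2397 play 2.4
24.0 [ 0.05 -3.27  0.04] z 0.2397 play 2.7
26.0 [ 0.15 -4.12  0.04] z 0.2387 play 3.0
28.0 [ 0.33 -4.97  0.04] z 0.2369 play 3.0
```

```bash
python3 -m jog '[-0.2,-0.2,0,0,1, -0.4,-0.4,0,0,1, -0.4,-0.7,0,0,1, -0.4,-1.0,0,0,1, -0.4,-1.3,0,0,1, -0.4,-1.5,0,0,1, -0.4,-1.7,0,0,1]'; python3 tilt.py 18 28 0; python3 plan.py 24 18 19 20 22 24 26 28
```

```text
clock: 9.22
tool_pos: [0.4999, 0.0002, 0.2441]
orientation: [-143.2, 89.8, -148.5]
contact_force: [-0.3, -0.3, 0.2]
gripper_width: 0.0882
theta,p,lat [18.2 31.4  0.3] cost 290 of 3286.0
[4.998e-01 1.000e-04 2.441e-01] F [-0.3 -0.7 -0.3] t 9.275 yaw 84.69
pos [4.998e-01 1.000e-04 2.441e-01] F [-0.3 -0.7 -0.3] t 9.275
18.0 [0.32 1.26 0.04] z 0.2409 play 2.7
19.0 [0.39 0.83 0.04] z 0.2402 play 2.5
20.0 [0.47 0.39 0.04] z 0.2395 play 2.2
22.0 [ 0.44 -0.48  0.04] z 0.2397 play 2.4
24.0 [ 0.45 -1.34  0.04] z 0.2397 play 2.7
26.0 [ 0.55 -2.19  0.04] z 0.2387 play 3.0
28.0 [ 0.73 -3.04  0.04] z 0.2369 play 3.0
```

```bash
python3 -m jog '[0,-0.2,0,0,1, 0,-0.4,0,0,1, 0,-0.6,0,0,1, 0,-0.8,0,0,1, 0,-1.0,0,0,1, 0,-1.0,0,0,1]'; python3 tilt.py 20 31 0; python3 plan.py 26 18 20 22 24 26 28; python3 look.py f7 200 110 170 190 4 1.3
```

```text
clock: 10.02
tool_pos: [0.4989, -0.0101, 0.2442]
orientation: [-140.4, 89.8, -145.7]
contact_force: [0.4, -0.7, -0.6]
gripper_width: 0.0883
theta,p,lat [20.6 31.3  0.4] cost 303 of 3316.0
[ 0.4989 -0.01    0.2441] F [0.1 0.4 0.5] t 10.075 yaw 84.68
pos [ 0.4989 -0.01    0.2441] F [0.1 0.4 0.5] t 10.075
18.0 [0.32 2.07 0.04] z 0.2409 play 2.7
20.0 [0.47 1.2  0.04] z 0.2395 play 2.2
22.0 [0.44 0.33 0.04] z 0.2397 play 2.4
24.0 [ 0.45 -0.53  0.04] z 0.2397 play 2.7
26.0 [ 0.54 -1.38  0.04] z 0.2387 play 3.0
28.0 [ 0.73 -2.23  0.04] z 0.2369 play 3.0
pos [ 0.4989 -0.0099  0.2442] yaw 84.68 F [ 0.5 -0.2  0. ] t 10.125
[[295.7, 168.1], [288.5, 173.6], [298.5, 169.5], [291.4, 175.1]]
```

View pics/f7.png

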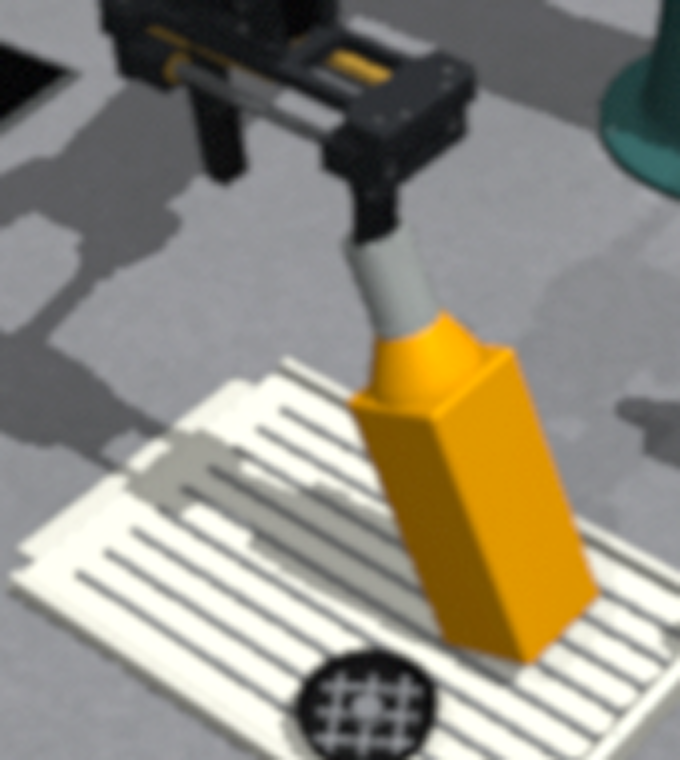

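```bash
python3 -m jog '[0.1,-0.3,0,0,1, 0.2,-0.6,0,0,1, 0.3,-0.9,0,0,1, 0.4,-1.2,0,0,1, 0.5,-1.5,0,0,1, 0.6,-1.8,0,0,1, 0.7,-2.1,0,0,1, 0.7,-2.2,0,0,1]'; python3 tilt.py 26 31 0; python3 plan.py 26 26 28 30 32 34 36
```

```text
clock: 11.12
tool_pos: [0.4968, -0.032, 0.2371]
orientation: [-143.2, 89.8, -148.5]
contact_force: [0.2, -0.0, -1.0]
gripper_width: 0.0878
theta,p,lat [26.6 29.7  1. ] cost 314 of 3381.0
[ 0.4968 -0.0321  0.2371] F [-0.8 -0.5  0.4] t 11.175 yaw 84.67
pos [ 0.4968 -0.0321  0.2371] F [-0.8 -0.5  0.4] t 11.175
26.0 [-0.16  0.83  0.04] z 0.2387 play 3.0
28.0 [ 0.03 -0.01  0.04] z 0.2369 play 3.0
30.0 [ 0.24 -0.85  0.04] z 0.2348 play 3.1
32.0 [ 0.54 -1.67  0.04] z 0.2318 play 3.0
34.0 [ 0.86 -2.48  0.05] z 0.2286 play 3.0
36.0 [ 1.22 -3.28  0.05] z 0.225 play 3.0
```

```bash
python3 -m jog '[0.1,-0.4,0,0,1, 0.2,-0.8,0,0,1, 0.3,-1.2,0,0,1, 0.5,-1.6,0,0,1, 0.6,-2.0,0,0,1, 0.8,-2.4,0,0,1, 1.0,-2.8,0,0,1, 1.2,-3.2,0,0,1]'; python3 tilt.py 34 30 0; python3 plan.py 25 34 36 38 40 42 44
```

```text
clock: 12.18
tool_pos: [0.4938, -0.0643, 0.2251]
orientation: [-140.2, 89.8, -145.5]
contact_force: [-0.7, -0.7, -0.5]
gripper_width: 0.0881
theta,p,lat [34.7 28.4 -1.1] cost 302 of 3443.0
[ 0.4936 -0.0646  0.2249] F [-0.5 -0.1  0.2] t 12.225 yaw 84.66
pos [ 0.4936 -0.0646  0.2249] F [-0.5 -0.1  0.2] t 12.225
34.0 [-0.37  0.88  0.06] z 0.2286 play 3.0
36.0 [-0.02  0.09  0.06] z 0.225 play 3.0
38.0 [ 0.36 -0.7   0.06] z 0.2212 play 3.0
40.0 [ 0.77 -1.47  0.06] z 0.2172 play 3.0
42.0 [ 1.21 -2.22  0.06] z 0.2128 play 3.1
44.0 [ 1.67 -2.96  0.07] z 0.2082 play 3.2
```

```bash
python3 -m jog '[0.2,-0.3,0,0,1, 0.3,-0.7,0,0,1, 0.5,-1.1,0,0,1, 0.7,-1.4,0,0,1, 0.9,-1.8,0,0,1, 1.2,-2.2,0,0,1, 1.4,-2.5,0,0,1, 1.6,-2.8,0,0,1]'; python3 tilt.py 42 28 0; python3 plan.py 24 42 44 46 48 50 52; python3 look.py f8 170 110 180 190 4 1.3
```

```text
clock: 13.22
tool_pos: [0.491, -0.0929, 0.2089]
orientation: [-137.0, 89.7, -142.4]
contact_force: [-1.1, -0.6, 0.8]
gripper_width: 0.0882
theta,p,lat [43.8 26.6  0.9] cost 304 of 3446.0
[ 0.4908 -0.0931  0.2086] F [-0.1 -0.6  1.2] t 13.275 yaw 84.66
pos [ 0.4908 -0.0931  0.2086] F [-0.1 -0.6  1.2] t 13.275
42.0 [-0.42  0.73  0.07] z 0.2128 play 3.1
44.0 [ 0.04 -0.01  0.07] z 0.2082 play 3.2
46.0 [ 0.53 -0.73  0.08] z 0.2033 play 3.2
48.0 [ 1.06 -1.43  0.08] z 0.1981 play 3.3
50.0 [ 1.61 -2.11  0.08] z 0.1926 play 3.4
52.0 [ 2.18 -2.77  0.08] z 0.1869 play 3.5
pos [ 0.4909 -0.0929  0.2088] yaw 84.64 F [-0.7 -1.   0.2] t 13.325
[[267.2, 166.4], [260.2, 171.6], [269.8, 167.7], [262.7, 172.9]]
```

View pics/f8.png

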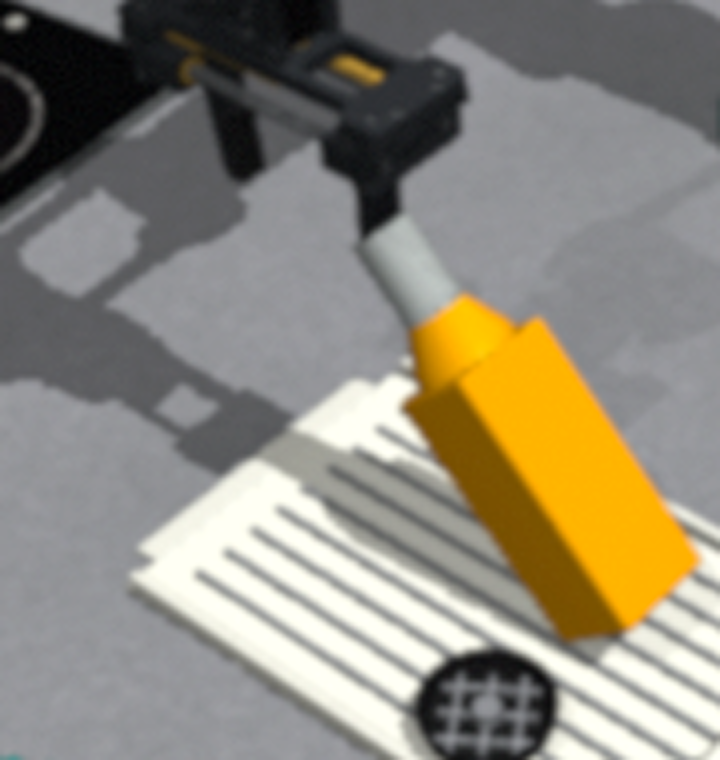

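```bash
python3 -m jog '[0.2,-0.3,0,0,1, 0.5,-0.6,0,0,1, 0.7,-0.9,0,0,1, 0.9,-1.2,0,0,1, 1.2,-1.5,0,0,1, 1.4,-1.8,0,0,1, 1.6,-2.1,0,0,1, 1.8,-2.3,0,0,1]'; python3 tilt.py 50 27 0; python3 plan.py 22 46 48 50 52 54 56 58
```

```text
clock: 14.32
tool_pos: [0.4887, -0.1161, 0.1907]
orientation: [-138.7, 89.7, -144.0]
contact_force: [0.2, -2.3, 1.4]
gripper_width: 0.0879
theta,p,lat [51.3 25.8 -1.2] cost 269 of 3406.0
[ 0.4885 -0.1163  0.1905] F [-0.7 -2.5  1.9] t 14.375 yaw 84.64
pos [ 0.4885 -0.1163  0.1905] F [-0.7 -2.5  1.9] t 14.375
46.0 [-1.28  1.8   0.08] z 0.2033 play 3.2
48.0 [-0.76  1.1   0.09] z 0.1981 play 3.3
50.0 [-0.21  0.42  0.09] z 0.1926 play 3.4
52.0 [ 0.37 -0.25  0.09] z 0.1869 play 3.5
54.0 [ 0.96 -0.89  0.09] z 0.1809 play 3.6
56.0 [ 1.58 -1.51  0.1 ] z 0.1748 play 3.7
58.0 [ 2.22 -2.11  0.1 ] z 0.1684 play 3.9
```

```bash
python3 -m jog '[0.1,-0.3,0,0,1, 0.2,-0.5,0,0,1, 0.4,-0.7,0,0,1, 0.6,-0.9,0,0,1, 0.8,-1.1,0,0,1, 1.0,-1.3,0,0,1, 1.2,-1.4,0,0,1, 1.3,-1.5,0,0,1]'; python3 tilt.py 55 26 0; python3 plan.py 22 50 52 54 56 58 60; python3 look.py f9 150 110 190 190 4 1.3
```

```text
clock: 15.38
tool_pos: [0.4872, -0.1316, 0.1777]
orientation: [-132.1, 89.7, -137.5]
contact_force: [0.4, -1.9, 1.4]
gripper_width: 0.0882
theta,p,lat [53.8 29.1 -1.3] cost 273 of 3357.0
[ 0.4872 -0.1316  0.1776] F [ 0.  -2.9  1.7] t 15.425 yaw 84.64
pos [ 0.4872 -0.1316  0.1776] F [ 0.  -2.9  1.7] t 15.425
50.0 [-1.5   1.95  0.07] z 0.1926 play 3.4
52.0 [-0.93  1.29  0.08] z 0.1869 play 3.5
54.0 [-0.33  0.65  0.08] z 0.1809 play 3.6
56.0 [0.29 0.03 0.08] z 0.1748 play 3.7
58.0 [ 0.93 -0.57  0.09] z 0.1684 play 3.9
60.0 [ 1.59 -1.15  0.09] z 0.1618 play 4.1
pos [ 0.4872 -0.1315  0.1777] yaw 84.63 F [ 0.4 -1.8  1.8] t 15.475
[[255.7, 170.9], [248.8, 175.9], [258.2, 172.2], [251.3, 177.2]]
```

View pics/f9.png

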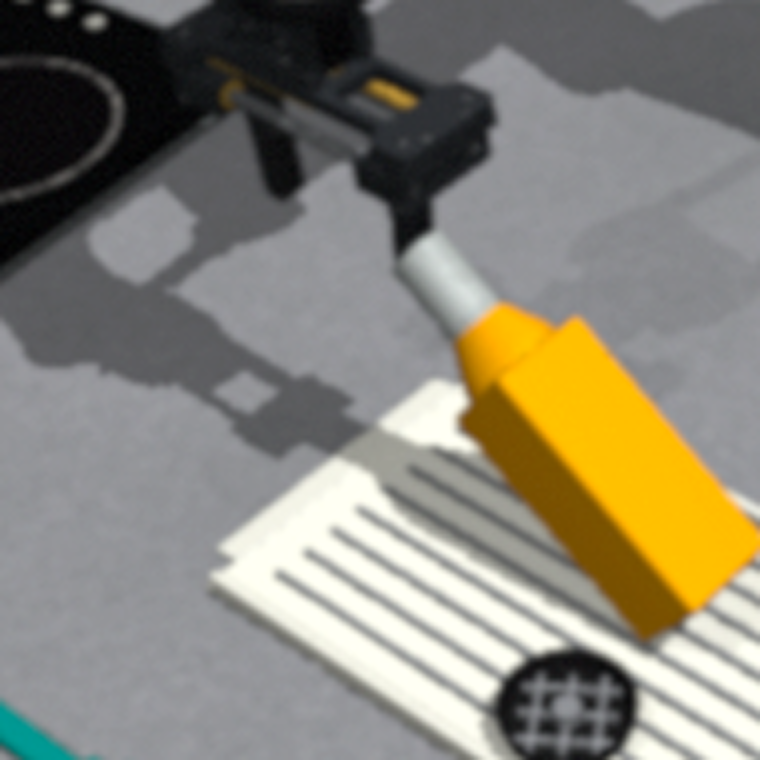

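```bash
python3 -m jog '[-0.1,0,0,0,1, -0.2,0,0,0,1, -0.2,0,0,0,1]'; python3 - <<'E'
from h import *
F=[]
for i in range(4):
    get_image("scene");s=read_state();F.append(s["contact_force"])
print(np.mean(F,0).round(2),np.std(F,0).round(2))
E
python3 tilt.py 55 26 0
```

```text
clock: 15.85
tool_pos: [0.4871, -0.1313, 0.1797]
orientation: [-137.2, 89.7, -142.5]
contact_force: [0.1, -0.2, -0.0]
gripper_width: 0.0881
[-0.07 -0.31 -0.17] [0.57 0.32 0.35]
theta,p,lat [53.  29.7  0.2] cost 282 of 3361.0
[ 0.4871 -0.1315  0.1796] F [ 0.6 -1.4  0.4] t 16.1 yaw 84.63
```

```bash
cat > arc.py <<'E'
from plan import *
t0=float(sys.argv[1])
f=lambda t:np.array([-42.5*np.cos(np.radians(t))+250*np.sin(np.radians(t)),42.5*np.sin(np.radians(t))+250*np.cos(np.radians(t))])
s,pos,M=st();print("pos",pos.round(4),"F",np.round(s["contact_force"],1),"t",s["clock"])
for t in map(float,sys.argv[2:]):
    dd=(f(t)-f(t0))/10;print(t,"x",round(-dd[1],2),"y",round(-dd[0],2))
E
python3 arc.py 55 56 57 58 59 60 61 62 63 64 65
```

```text
pos [ 0.4871 -0.1315  0.1796] F [ 0.6 -1.4  0.4] t 16.1
56.0 x 0.32 y -0.31
57.0 x 0.64 y -0.61
58.0 x 0.97 y -0.91
59.0 x 1.3 y -1.2
60.0 x 1.64 y -1.48
61.0 x 1.98 y -1.76
62.0 x 2.33 y -2.04
63.0 x 2.68 y -2.3
64.0 x 3.04 y -2.57
65.0 x 3.4 y -2.82
```

```bash
python3 -m jog '[0.2,-0.2,0,0,1, 0.4,-0.4,0,0,1, 0.6,-0.6,0,0,1, 0.8,-0.8,0,0,1, 1.0,-0.9,0,0,1, 1.2,-1.1,0,0,1, 1.4,-1.3,0,0,1, 1.6,-1.5,0,0,1]'; python3 - <<'E'
from h import *
F=[]
for i in range(3):
    get_image("scene");s=read_state();F.append(s["contact_force"])
print(np.mean(F,0).round(2),np.std(F,0).round(2))
E
python3 tilt.py 59 28 0;python3 arc.py 60 61 62 63 64 65 66 67 68
```

```text
clock: 17.1
tool_pos: [0.4856, -0.1466, 0.1635]
orientation: [-136.4, 89.7, -141.8]
contact_force: [-0.2, 1.1, 0.3]
gripper_width: 0.0878
[-0.27 -1.13 -0.07] [0.3  0.16 0.5 ]
theta,p,lat [57.  31.2  0.3] cost 293 of 3294.0
[ 0.4856 -0.1464  0.1636] F [-0.  -1.1  0.4] t 17.3 yaw 84.63
pos [ 0.4856 -0.1464  0.1636] F [-0.  -1.1  0.4] t 17.3
61.0 x 0.34 y -0.28
62.0 x 0.69 y -0.55
63.0 x 1.04 y -0.82
64.0 x 1.4 y -1.08
65.0 x 1.76 y -1.34
66.0 x 2.13 y -1.58
67.0 x 2.5 y -1.83
68.0 x 2.87 y -2.06
```

```bash
python3 -m jog '[0.2,-0.1,0,0,1, 0.3,-0.3,0,0,1, 0.5,-0.4,0,0,1, 0.7,-0.6,0,0,1, 0.9,-0.7,0,0,1, 1.0,-0.8,0,0,1, 1.2,-1.0,0,0,1, 1.4,-1.1,0,0,1]'; python3 tilt.py 62 30 0;python3 look.py g1 130 110 200 190 4 1.3; python3 arc.py 64 65 66 67 68 69 70 71 72
```

```text
clock: 18.3
tool_pos: [0.4845, -0.1576, 0.1495]
orientation: [-135.9, 89.7, -141.3]
contact_force: [-0.7, -2.0, 0.4]
gripper_width: 0.088
theta,p,lat [61.4 29.5  0.8] cost 277 of 3254.0
[ 0.4844 -0.1577  0.1493] F [-0.3 -2.2  1.1] t 18.35 yaw 84.63
pos [ 0.4844 -0.1576  0.1494] yaw 84.62 F [-0.6 -2.2  1.6] t 18.4
[[248.9, 176.2], [242.1, 181.1], [251.3, 177.4], [244.5, 182.4]]
pos [ 0.4844 -0.1576  0.1494] F [-0.6 -2.2  1.6] t 18.4
65.0 x 0.36 y -0.25
66.0 x 0.73 y -0.5
67.0 x 1.1 y -0.75
68.0 x 1.47 y -0.98
69.0 x 1.85 y -1.21
70.0 x 2.23 y -1.43
71.0 x 2.62 y -1.65
72.0 x 3.01 y -1.86
```

View pics/g1.png

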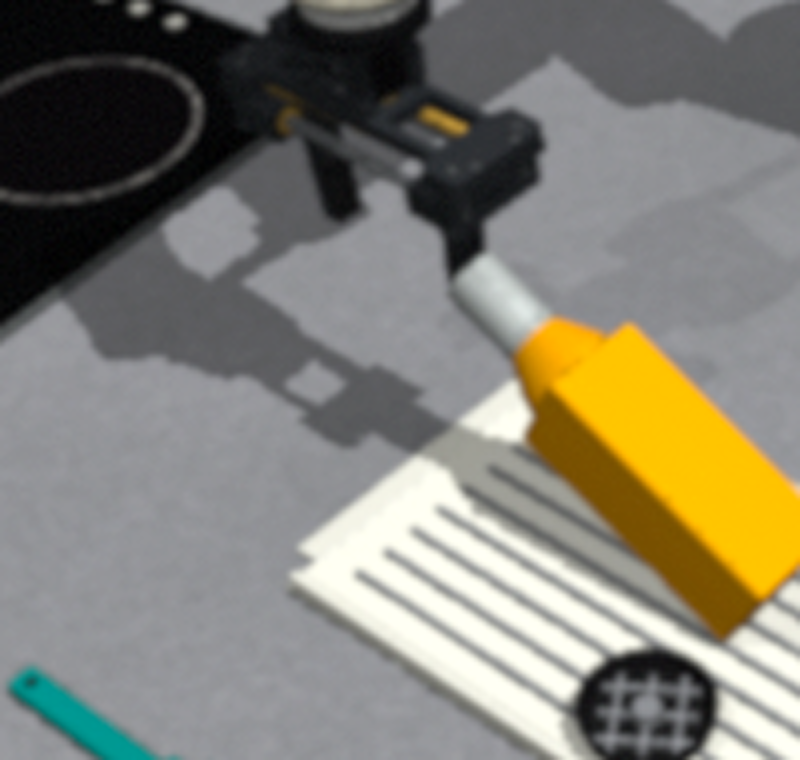

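```bash
python3 -m jog '[-0.1,-0.1,0,0,1, -0.1,-0.2,0,0,1, 0.1,-0.4,0,0,1, 0.3,-0.5,0,0,1, 0.5,-0.6,0,0,1, 0.6,-0.7,0,0,1, 0.8,-0.9,0,0,1, 0.9,-1.0,0,0,1]'; python3 tilt.py 65 30 0; python3 arc.py 66 67 68 69 70 71 72;python3 - <<'E'
from h import *
F=[]
for i in range(3):
    get_image("scene");s=read_state();F.append(s["contact_force"])
print(np.mean(F,0).round(2),np.std(F,0).round(2))
E
```

```text
clock: 19.4
tool_pos: [0.4832, -0.1675, 0.1401]
orientation: [-144.7, 89.7, -150.1]
contact_force: [0.2, 0.3, -0.6]
gripper_width: 0.0878
theta,p,lat [66.9 31.  -0.8] cost 282 of 3218.0
[ 0.4832 -0.1676  0.14  ] F [ 1.1 -1.3 -0.9] t 19.45 yaw 84.61
pos [ 0.4832 -0.1676  0.14  ] F [ 1.1 -1.3 -0.9] t 19.45
67.0 x 0.37 y -0.24
68.0 x 0.75 y -0.48
69.0 x 1.12 y -0.71
70.0 x 1.51 y -0.93
71.0 x 1.89 y -1.14
72.0 x 2.28 y -1.35
[ 0.23 -0.95 -0.53] [0.27 0.23 0.48]
```

```bash
python3 look.py g2 220 150 70 70 9 1.6; python3 - <<'E'
import pickle
from tilt import *
d=pickle.load(open("dl.pkl","rb"))
x,f,n=fit(d,66,30,0)
b,nk=model(*x)
m=hull(d,b)*(1-hull(d,nk));ym=ymask(d,hull(d,b,1))
px=d["pixels"].copy();px[...,2]=(ym*255).astype(np.uint8);px[...,0]=(m*255).astype(np.uint8)
save("msk2",crop(px,230,150,110,130,6))
E
```

```text
pos [ 0.4834 -0.1675  0.1404] yaw 84.62 F [-0.1 -0.5 -0.3] t 19.65
[[246.3, 177.5], [239.6, 182.4], [248.6, 178.8], [241.9, 183.7]]
```

View pics/g2.png

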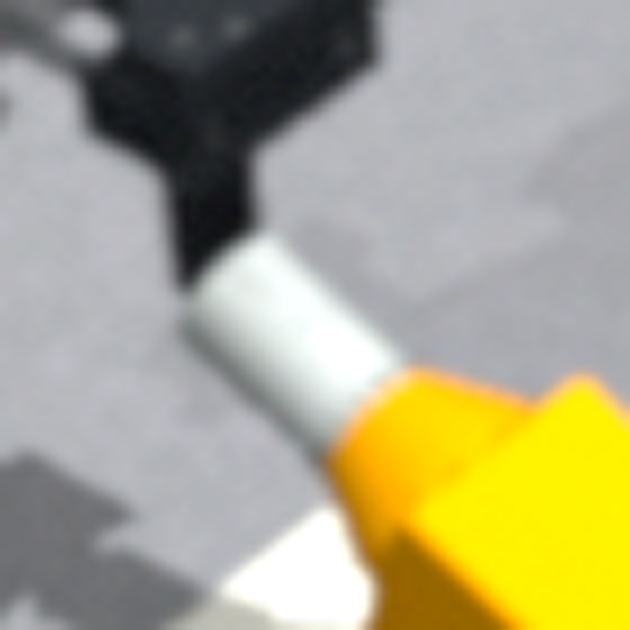

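View pics/msk2.png

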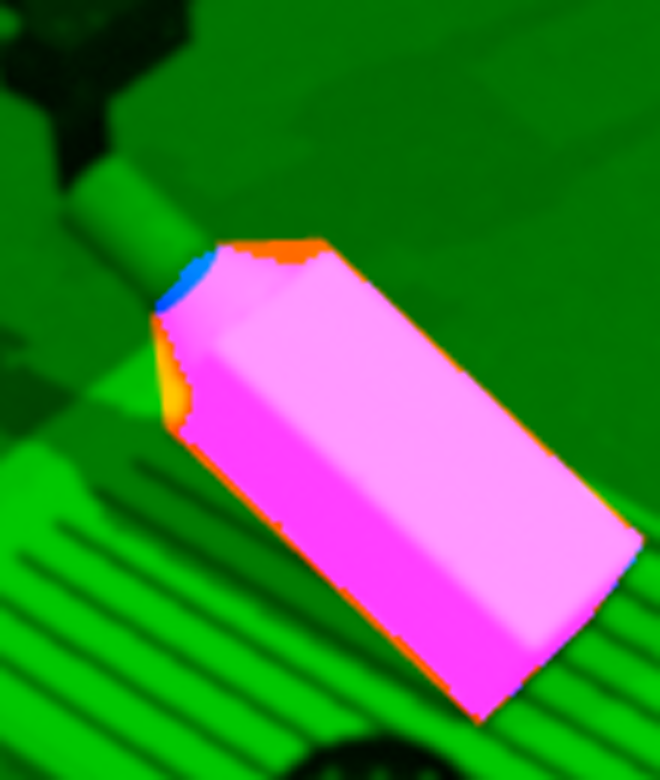

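```bash
python3 - <<'E'
s=open("tilt.py").read()
s=s.replace("body+=[f(.03*np.cos(t),.03*np.sin(t),.178) for t in an]+[f(.018*np.cos(t),.018*np.sin(t),.198) for t in an]","sh=[f(r*np.cos(t),r*np.sin(t),q) for t in an for r,q in((.034,.166),(.0325,.174),(.028,.185),(.018,.198))]")
s=s.replace("return np.array(body),np.array(neck)","return np.array(body),np.array(neck),np.array(sh)")
s=s.replace("b,n=model(*x);return np.abs(hull(d,b)*(1-hull(d,n))-ym).sum()","b,n,h=model(*x);return np.abs(np.maximum(hull(d,b),hull(d,h)*(1-hull(d,n)))-ym).sum()")
open("tilt.py","w").write(s)
E
python3 - <<'E'
import pickle
from tilt import *
d0=pickle.load(open("d0.pkl","rb"));print(fit(d0["scene"],0))
d=pickle.load(open("dl.pkl","rb"))
for t in (64,68): print(fit(d,t,28,0))
x,f,n=fit(d,66,30,0)
_,nk,_=model(*x);q=proj(d,nk);print(x)
b,nk,sh=model(*x)
m=np.maximum(hull(d,b),hull(d,sh));m2=hull(d,nk)
px=d["pixels"].copy();px[...,2]=(m*255).astype(np.uint8);px[...,0]=(m2*255).astype(np.uint8)
save("msk3",crop(px,230,150,110,130,6))
E
```

```text
(array([-2.83831583,  6.12857528, -0.04554813]), np.float64(314.0390625), np.float32(2846.0))
(array([66.94050721, 30.92856092, -0.82796424]), np.float64(236.7890625), np.float32(3218.0))
(array([65.97929646, 29.99711616,  0.25879901]), np.float64(245.359375), np.float32(3218.0))
[65.78207363 30.66764528 -0.37425399]
```

View pics/msk3.png

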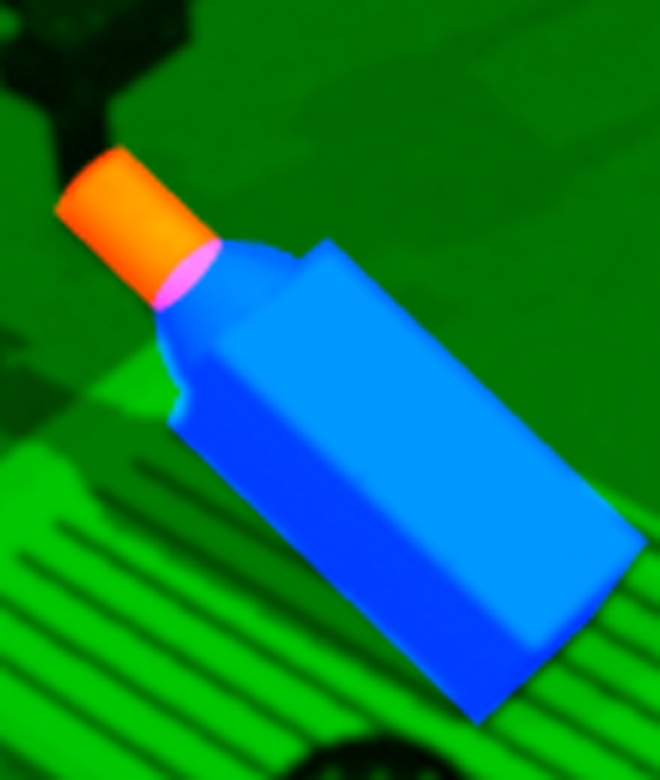

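```bash
python3 -m jog '[0.2,-0.1,0,0,1, 0.4,-0.2,0,0,1, 0.6,-0.4,0,0,1, 0.8,-0.5,0,0,1, 1.0,-0.6,0,0,1, 1.2,-0.7,0,0,1, 1.4,-0.8,0,0,1, 1.5,-0.9,0,0,1]'; python3 tilt.py 70 29 0; python3 - <<'E'
from h import *
F=[]
for i in range(3):
    get_image("scene");s=read_state();F.append(s["contact_force"])
print(np.mean(F,0).round(2),np.std(F,0).round(2))
E
python3 look.py g3 210 150 70 70 9 1.6;python3 arc.py 70 71 72 73 74 75 76
```

```text
clock: 20.65
tool_pos: [0.4824, -0.1765, 0.1252]
orientation: [-144.1, 89.7, -149.5]
contact_force: [0.4, -1.4, -0.1]
gripper_width: 0.0879
theta,p,lat [72.4 29.7 -2.2] cost 253 of 3173.0
[ 0.4823 -0.1765  0.1251] F [-0.3 -0.1  0.3] t 20.7 yaw 84.62
[ 0.18 -0.59 -0.07] [0.52 0.55 0.51]
pos [ 0.4825 -0.1764  0.1254] yaw 84.62 F [-0.3 -0.5 -0.1] t 20.9
[[244.4, 181.0], [237.7, 185.9], [246.7, 182.3], [240.0, 187.2]]
pos [ 0.4825 -0.1764  0.1254] F [-0.3 -0.5 -0.1] t 20.9
71.0 x 0.39 y -0.22
72.0 x 0.78 y -0.42
73.0 x 1.17 y -0.63
74.0 x 1.57 y -0.82
75.0 x 1.97 y -1.01
76.0 x 2.37 y -1.19
```

View pics/g3.png

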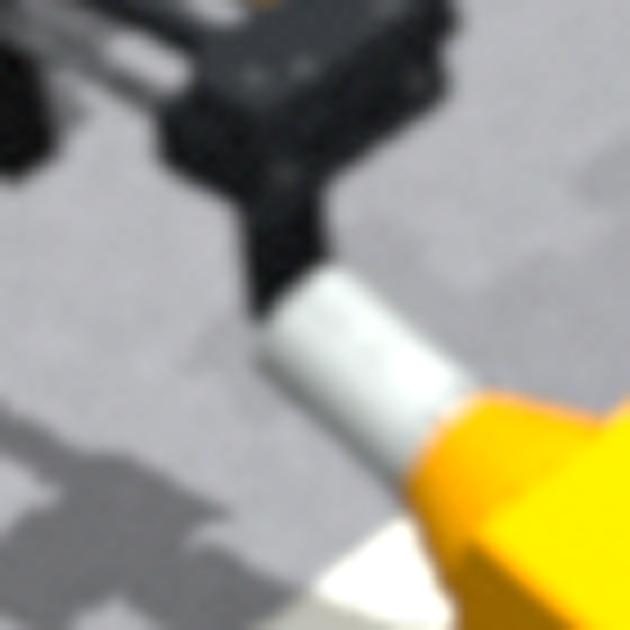

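```bash
python3 -m jog '[0.3,-0.1,0,0,1, 0.5,-0.2,0,0,1, 0.8,-0.3,0,0,1, 1.0,-0.5,0,0,1, 1.2,-0.6,0,0,1, 1.4,-0.7,0,0,1, 1.6,-0.8,0,0,1, 1.8,-0.9,0,0,1]'; python3 tilt.py 75 29 0; python3 - <<'E'
from h import *
F=[]
for i in range(3):
    get_image("scene");s=read_state();F.append(s["contact_force"])
print(np.mean(F,0).round(2),np.std(F,0).round(2))
E
python3 look.py g4 180 110 190 190 4 1.3;python3 arc.py 75 76 77 78 79 80 82
```

```text
clock: 21.9
tool_pos: [0.4815, -0.1855, 0.1073]
orientation: [-142.4, 89.7, -147.8]
contact_force: [0.0, -1.4, -0.0]
gripper_width: 0.088
theta,p,lat [74.5 29.5  0.8] cost 259 of 3121.0
[ 0.4814 -0.1855  0.1071] F [ 0.6 -0.8 -0.1] t 21.95 yaw 84.62
[-0.23 -0.67 -0.89] [0.6  0.43 0.2 ]
pos [ 0.4816 -0.1854  0.1075] yaw 84.62 F [ 0.  -1.  -0.9] t 22.15
[[242.6, 185.3], [236.0, 190.2], [244.9, 186.6], [238.3, 191.5]]
pos [ 0.4816 -0.1854  0.1075] F [ 0.  -1.  -0.9] t 22.15
76.0 x 0.4 y -0.18
77.0 x 0.81 y -0.36
78.0 x 1.22 y -0.52
79.0 x 1.63 y -0.68
80.0 x 2.05 y -0.83
82.0 x 2.89 y -1.12
```

View pics/g4.png

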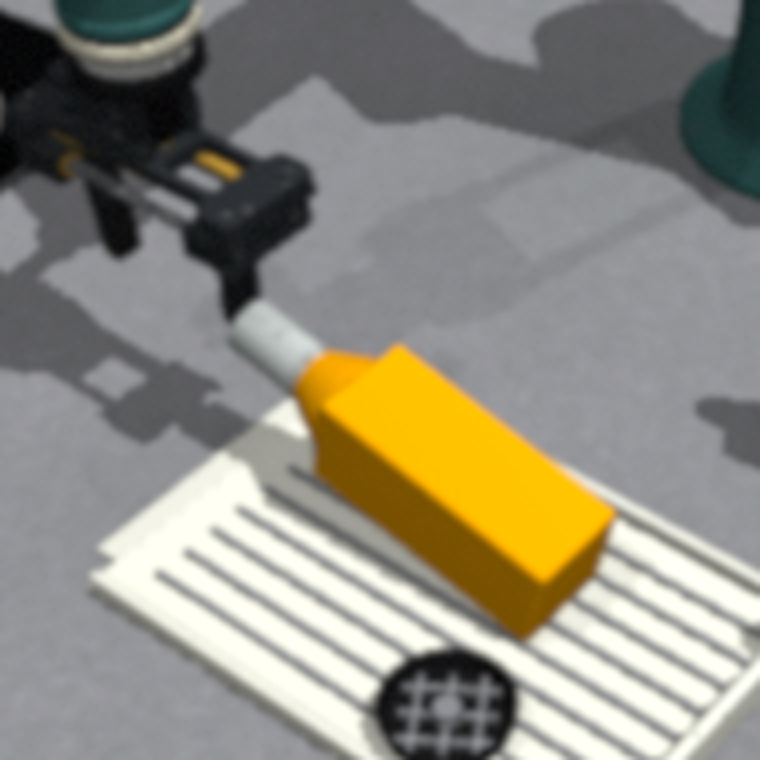

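```bash
python3 -m jog '[0.2,-0.1,0,0,1, 0.4,-0.2,0,0,1, 0.6,-0.3,0,0,1, 0.8,-0.3,0,0,1, 1.0,-0.4,0,0,1, 1.2,-0.5,0,0,1, 1.4,-0.6,0,0,1, 1.6,-0.6,0,0,1]'; python3 tilt.py 79 29 0; python3 - <<'E'
from h import *
F=[]
for i in range(3):
    get_image("scene");s=read_state();F.append(s["contact_force"])
print(np.mean(F,0).round(2),np.std(F,0).round(2))
E
python3 arc.py 80 81 82 83 84 85 86
```

```text
clock: 23.15
tool_pos: [0.481, -0.1916, 0.0914]
orientation: [-140.5, 89.7, -145.8]
contact_force: [-0.4, -1.9, -1.4]
gripper_width: 0.0879
theta,p,lat [80.7 28.1 -0.6] cost 266 of 3059.0
[ 0.4808 -0.1914  0.0911] F [-0.5 -1.2 -0.1] t 23.2 yaw 84.61
[-0.17 -1.2  -0.42] [0.18 0.62 0.18]
pos [ 0.4809 -0.1914  0.0915] F [-0.1 -0.4 -0.4] t 23.35
81.0 x 0.42 y -0.15
82.0 x 0.84 y -0.28
83.0 x 1.26 y -0.41
84.0 x 1.69 y -0.54
85.0 x 2.11 y -0.65
86.0 x 2.54 y -0.76
```

```bash
python3 -m jog '[0.2,-0.1,0,0,1, 0.4,-0.1,0,0,1, 0.6,-0.2,0,0,1, 0.8,-0.3,0,0,1, 1.0,-0.3,0,0,1, 1.2,-0.4,0,0,1, 1.4,-0.4,0,0,1, 1.6,-0.5,0,0,1]'; python3 tilt.py 84 28 0; python3 - <<'E'
from h import *
F=[]
for i in range(3):
    get_image("scene");s=read_state();F.append(s["contact_force"])
print(np.mean(F,0).round(2),np.std(F,0).round(2))
E
python3 look.py g5 180 130 190 190 4 1.3;python3 arc.py 84 85 86 87 88 89 90
```

```text
clock: 24.35
tool_pos: [0.4803, -0.1964, 0.0753]
orientation: [-145.3, 89.7, -150.6]
contact_force: [0.1, -0.7, 0.0]
gripper_width: 0.0881
theta,p,lat [92.2 27.3 -0.9] cost 231 of 2915.0
[ 0.4802 -0.1964  0.0751] F [ 0.  -0.4  0.3] t 24.4 yaw 84.62
[-0.02 -0.32  0.28] [0.6  0.53 0.36]
pos [ 0.4804 -0.1964  0.0755] yaw 84.62 F [-0.1 -0.5  0.9] t 24.6
[[241.1, 193.6], [234.7, 198.4], [243.3, 194.8], [236.9, 199.7]]
pos [ 0.4804 -0.1964  0.0755] F [-0.1 -0.5  0.9] t 24.6
85.0 x 0.43 y -0.12
86.0 x 0.86 y -0.22
87.0 x 1.29 y -0.32
88.0 x 1.72 y -0.42
89.0 x 2.15 y -0.5
90.0 x 2.59 y -0.58
```

View pics/g5.png

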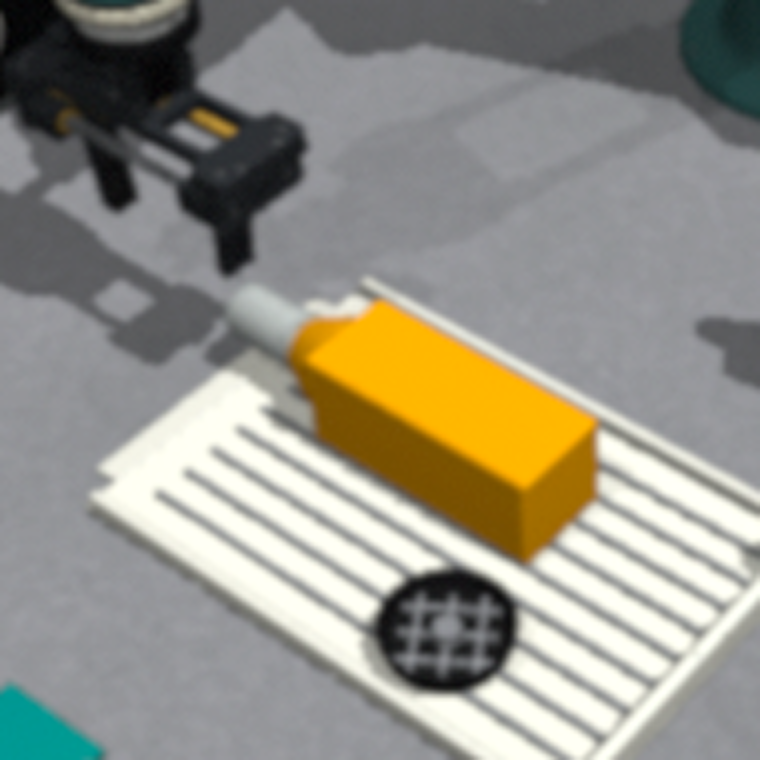

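```bash
python3 - <<'E'
from tilt import *
d=get_image("scene");t=get_image("top");pickle.dump((d,t),open("d5.pkl","wb"))
ym=ymask(d,hull(d,model(90,26,0)[0],1))
def co(x):
    b,n,h=model(90,x[0],x[1],x[2]);return np.abs(np.maximum(hull(d,b),hull(d,h)*(1-hull(d,n)))-ym).sum()
r=minimize(co,[26,0,-95.5],method="Nelder-Mead",options=dict(initial_simplex=[[26,0,-95.5],[20,0,-95],[26,3,-95],[26,0,-92]],xatol=.1,fatol=.5));print(r.x.round(2),r.fun)
save("h1",crop(t["pixels"],260,190,180,130,4))
E
```

```text
[ 27.42   2.03 -96.8 ] 235.046875
```

View pics/h1.png

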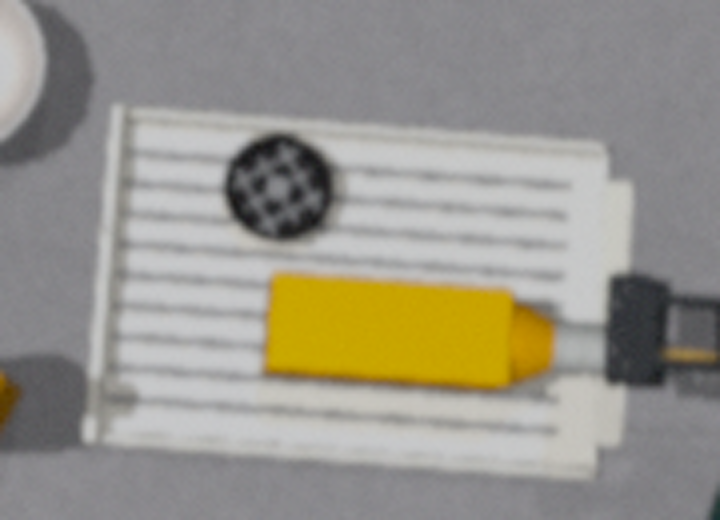

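```bash
python3 - <<'E'
from tilt import *
d,t=pickle.load(open("d5.pkl","rb"))
c=lambda X,Y:(260+(X+.5)/4-.5,190+(Y+.5)/4-.5)
P=[unproj(t,c(*q),.078) for q in((273,272),(513,290),(505,387),(264,372))]
def uv(p): r=p[:2]-MO;return (r@U*1000).round(1),(r@np.array([-U[1],U[0]])*1000).round(1)
for p in P: print(p.round(4),uv(p))
for a,b in((0,1),(3,2)): e=P[b]-P[a];print(np.degrees(np.arctan2(e[1],e[0])))
for q,z in(((127,106),.026),((98,440),.026),((112,106),.026),((84,440),.026)): print("rim",uv(unproj(t,c(*q),z)))
for a,b in(((135,152),(570,186)),((120,395),(555,430))): e=unproj(t,c(*b),.01)-unproj(t,c(*a),.01);print("rib",np.degrees(np.arctan2(e[1],e[0])))
s,p,M=st();print(p,uv(p),uv(p+M@np.array([0,.0527,0])),read_state()["clock"])
E
```

```text
[0.5413 0.1013 0.078 ] (np.float64(55.5), np.float64(31.6))
[ 0.5261 -0.0606  0.078 ] (np.float64(218.1), np.float64(31.4))
[ 0.4608 -0.0525  0.078 ] (np.float64(216.1), np.float64(-34.3))
[0.4739 0.1088 0.078 ] (np.float64(54.2), np.float64(-36.2))
-95.34837348015749
-94.63624939818254
rim (np.float64(-55.1), np.float64(149.4))
rim (np.float64(-55.8), np.float64(-87.3))
rim (np.float64(-65.7), np.float64(148.6))
rim (np.float64(-65.4), np.float64(-88.0))
rib -95.51450329851993
rib -95.67918201962384
[ 0.48046798 -0.19644339  0.07560081] (np.float64(357.6), np.float64(-1.5)) (np.float64(304.9), np.float64(-1.4)) 24.7
```

```bash
python3 -m jog '[0,-0.6,0,0,1, 0,-1.2,0,0,1, 0,-1.6,-0.1,0,1, 1.3,-1.6,-0.1,0,1, 2.6,-1.6,-0.1,0,1, 3.9,-1.6,-0.1,0.4,1, 3.9,-1.2,-0.1,0.4,1, 3.9,-0.8,-0.1,0.4,1]'; python3 look.py g6 180 130 190 190 4 1.3
```

```text
clock: 25.7
tool_pos: [0.4785, -0.204, 0.0364]
orientation: [-145.9, 89.7, -151.7]
contact_force: [-0.1, 0.2, -1.2]
gripper_width: 0.0883
pos [ 0.4788 -0.2037  0.0367] yaw 84.23 F [-0.2  0.4  1.5] t 25.75
[[241.3, 204.0], [234.9, 208.8], [243.4, 205.2], [237.1, 210.0]]
```

View pics/g6.png

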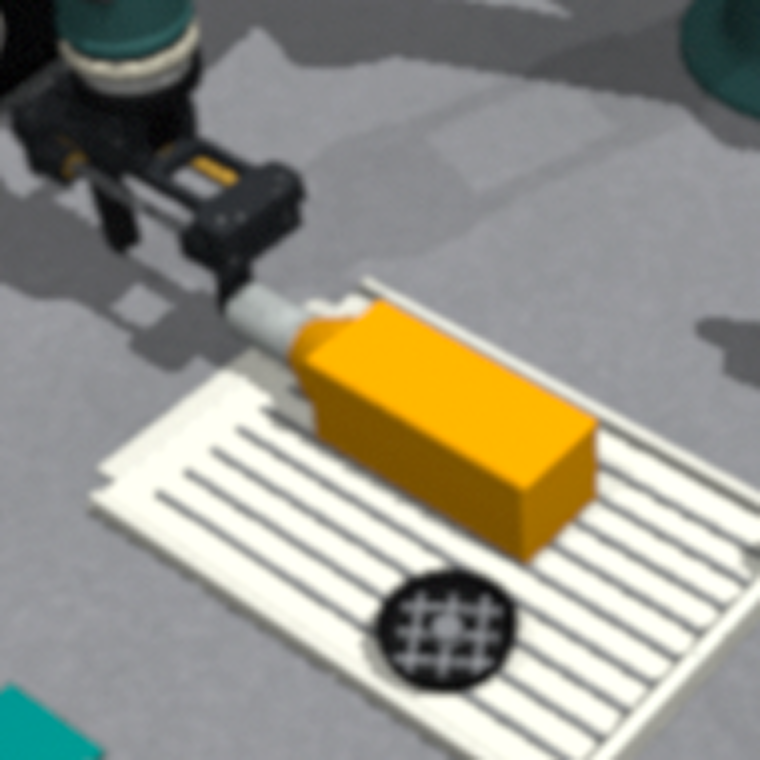

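```bash
python3 -m jog '[0,0.4,0,-0.4,1, 0,0.7,0,-0.4,1, 0,1.1,0,-0.4,1, 0,1.5,0,-0.4,1, 0,1.9,0,-0.4,1, 0,2.3,0,-0.4,1, 0,2.7,0,-0.4,1, 0,3.1,0,-0.4,1]'; cat > lay.py <<'E'
from tilt import *
d=get_image("scene");t=get_image("top");pickle.dump((d,t),open("d6.pkl","wb"))
p0=float(sys.argv[1])
def uv(p): r=p[:2]-MO;return (r@U*1000).round(1),(r@np.array([-U[1],U[0]])*1000).round(1)
# top view: yellow mask min-area rect of body
hsv=cv2.cvtColor(t["pixels"],cv2.COLOR_RGB2HSV);m=((hsv[...,0]>12)&(hsv[...,0]<32)&(hsv[...,1]>110)&(hsv[...,2]>110)).astype(np.uint8)
n,l,sx,c=cv2.connectedComponentsWithStats(m);i=1+sx[1:,4].argmax()
ys,xs=np.nonzero(l==i);pts=np.stack([unproj(t,(x,y),.078) for x,y in zip(xs,ys)])[:,:2]-MO
u=pts@U*1000;v=pts@np.array([-U[1],U[0]])*1000
rows=[(k,u[(v>k-2)&(v<=k+2)].min()) for k in range(-28,29,8)]
print("base edge u by v",[(k,round(a,1)) for k,a in rows]);kk=np.polyfit(*zip(*rows),1)
sd=[(k,v[(u>k-3)&(u<=k+3)].min(),v[(u>k-3)&(u<=k+3)].max()) for k in range(int(u.min())+15,int(u.min())+150,15)]
sl=[np.polyfit([q[0] for q in sd],[q[j] for q in sd],1)[0] for j in(1,2)];print("yaw rel U deg",np.degrees(sl).round(2),"lat",np.mean([(q[1]+q[2])/2 for q in sd]).round(1))
s,p,M=st();print(p.round(4),"finger back uv",uv(p+M@np.array([0,.0527,0])),"yaw",np.degrees(np.arctan2(M[1,1],M[0,1])).round(2),"F",np.round(s["contact_force"],1),"t",s["clock"])
save(sys.argv[2],crop(t["pixels"],250,190,190,130,4))
E
python3 lay.py 0 h2
```

```text
clock: 26.75
tool_pos: [0.4822, -0.1729, 0.0369]
orientation: [-136.0, 89.7, -141.4]
contact_force: [-0.8, -4.4, 4.0]
gripper_width: 0.0882Traceback (most recent call last):
  File "lay.py", line 10, in <module>
    rows=[(k,u[(v>k-2)&(v<=k+2)].min()) for k in range(-28,29,8)]
             ~~~~~~~~~~~~~~~~~~~~~~~^^
    return umr_minimum(a, axis, None, out, keepdims, initial, where)
ValueError: zero-size array to reduction operation minimum which has no identity
```

```bash
sed -i 's/n,l,sx,c=/m[:200]=0;m[330:]=0;m[:,:265]=0;n,l,sx,c=/' lay.py; python3 lay.py 0 h2;  python3 look.py g7 180 130 190 190 4 1.3
```

```text
base edge u by v [(-28, np.float64(25.1)), (-20, np.float64(24.5)), (-12, np.float64(26.6)), (-4, np.float64(26.0)), (4, np.float64(25.4)), (12, np.float64(24.8)), (20, np.float64(26.9)), (28, np.float64(26.3))]
yaw rel U deg [-0.2  -0.84] lat -2.0
[ 0.4816 -0.1723  0.0362] finger back uv (np.float64(280.8), np.float64(-2.6)) yaw 84.63 F [ 0.7 -1.2  0.2] t 26.95
pos [ 0.4814 -0.1723  0.0361] yaw 84.63 F [ 0.3 -1.1  1.1] t 27.0
[[250.6, 209.2], [244.3, 214.2], [252.7, 210.5], [246.5, 215.5]]
```

View pics/h2.png

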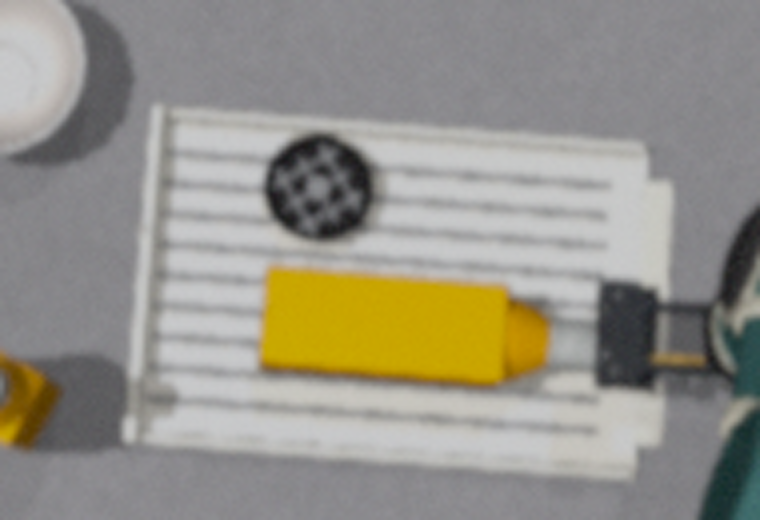

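View pics/g7.png

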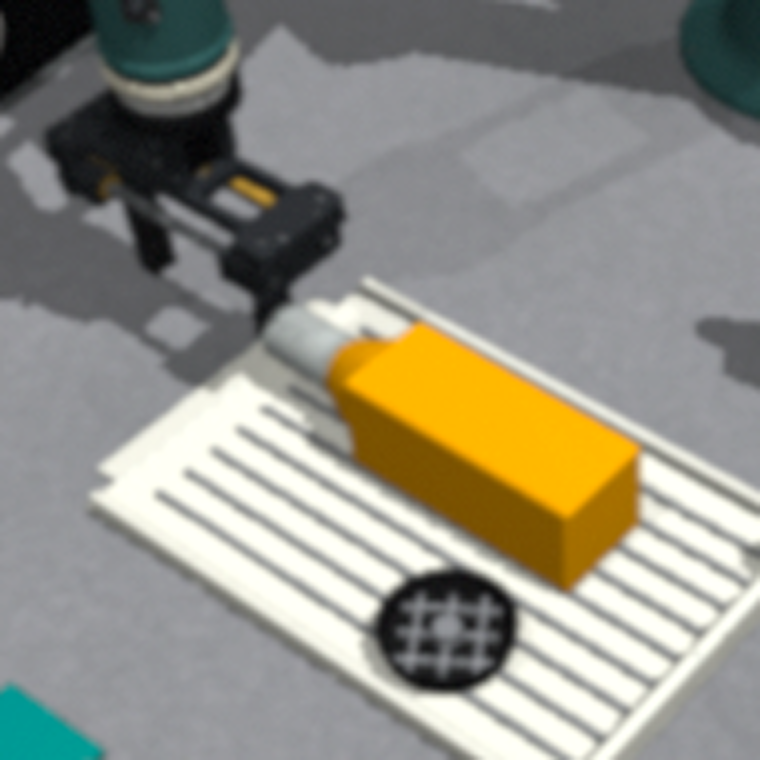

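```bash
python3 -m jog '[0,0.4,0,0,1, 0,0.8,0,0,1, 0,1.2,0,0,1, 0,1.6,0,0,1, 0,2.0,0,0,1, 0,2.4,0,0,1, 0,2.8,0,0,1, 0,3.2,0,0,1]'; python3 lay.py 0 h3
```

```text
clock: 28.0
tool_pos: [0.4844, -0.1402, 0.0361]
orientation: [-156.6, 89.7, -161.9]
contact_force: [-0.7, -4.0, 2.1]
gripper_width: 0.0883
base edge u by v [(-28, np.float64(-7.1)), (-20, np.float64(-7.8)), (-12, np.float64(-5.7)), (-4, np.float64(-6.3)), (4, np.float64(-7.0)), (12, np.float64(-7.6)), (20, np.float64(-8.2)), (28, np.float64(-6.2))]
yaw rel U deg [-0.92 -1.84] lat -0.8
[ 0.4844 -0.1398  0.0359] finger back uv (np.float64(248.2), np.float64(-2.8)) yaw 84.63 F [-0.2 -1.2  0.3] t 28.1
```

```bash
python3 -m jog '[0,0.4,0,0,1, 0,0.8,0,0,1, 0,1.2,0,0,1, 0,1.6,0,0,1, 0,2.0,0,0,1, 0,2.4,0,0,1, 0,2.8,0,0,1, 0,3.2,0,0,1]'; python3 lay.py 0 h4
```

```text
clock: 29.1
tool_pos: [0.4874, -0.1077, 0.0359]
orientation: [-162.6, 89.7, -168.0]
contact_force: [-0.4, -2.8, 1.9]
gripper_width: 0.0882
base edge u by v [(-28, np.float64(-39.4)), (-20, np.float64(-40.1)), (-12, np.float64(-40.7)), (-4, np.float64(-41.4)), (4, np.float64(-39.4)), (12, np.float64(-40.0)), (20, np.float64(-40.7)), (28, np.float64(-41.1))]
yaw rel U deg [-1.01 -1.67] lat -0.3
[ 0.4874 -0.1074  0.0358] finger back uv (np.float64(215.6), np.float64(-2.8)) yaw 84.64 F [ 0.5 -0.7  0.2] t 29.2
```

View pics/h4.png

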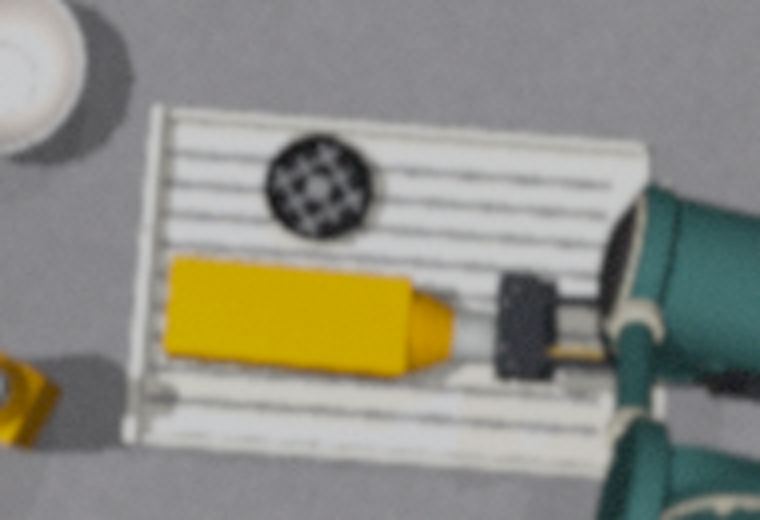

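```bash
python3 -m jog '[0,0.2,0,0,1, 0,0.4,0,0,1, 0,0.6,0,0,1, 0,0.8,0,0,1, 0,1.0,0,0,1, 0,1.2,0,0,1, 0,1.3,0,0,1, 0,1.3,0,0,1]'; python3 lay.py 0 h5; python3 -m jog '[0,0.1,0,0,1, 0,0.2,0,0,1]';python3 -m jog '[0,0.1,0,0,1, 0,0.2,0,0,1]'; python3 lay.py 0 h6
```

```text
clock: 30.2
tool_pos: [0.4885, -0.0942, 0.0357]
orientation: [-170.5, 89.7, -175.8]
contact_force: [0.8, -1.2, 1.5]
gripper_width: 0.0881
base edge u by v [(-28, np.float64(-53.0)), (-20, np.float64(-53.6)), (-12, np.float64(-51.6)), (-4, np.float64(-52.1)), (4, np.float64(-52.8)), (12, np.float64(-53.4)), (20, np.float64(-51.4)), (28, np.float64(-52.1))]
yaw rel U deg [-0.97 -1.58] lat -0.1
[ 0.4885 -0.0942  0.0357] finger back uv (np.float64(202.4), np.float64(-2.9)) yaw 84.64 F [ 0.3 -2.2  0.7] t 30.3
clock: 30.55
tool_pos: [0.4892, -0.0934, 0.036]
orientation: [-144.8, 89.7, -150.2]
contact_force: [0.3, -9.4, -0.2]
gripper_width: 0.0881
clock: 30.8
tool_pos: [0.4902, -0.0934, 0.0364]
orientation: [-109.4, 89.6, -114.7]
contact_force: [-0.4, -13.0, 1.6]
gripper_width: 0.0877
base edge u by v [(-28, np.float64(-53.0)), (-20, np.float64(-53.6)), (-12, np.float64(-54.3)), (-4, np.float64(-52.1)), (4, np.float64(-52.8)), (12, np.float64(-53.4)), (20, np.float64(-51.4)), (28, np.float64(-52.1))]
yaw rel U deg [-1.54 -0.96] lat 0.3
[ 0.4903 -0.0934  0.0365] finger back uv (np.float64(201.4), np.float64(-1.2)) yaw 84.73 F [ -0.3 -10.8   1.1] t 30.9
```

View pics/h6.png

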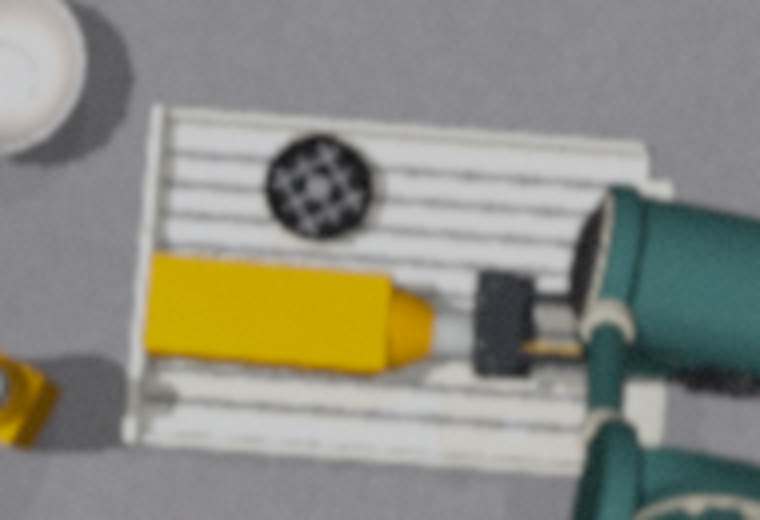

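```bash
python3 -m jog '[0,-0.3,0,0,1, 0,-0.8,0,0,1, 0,-1.5,0,0,1, 0,-2.5,0,0,1, 0,-3.5,0,0,1, -3,-4,0,0,1, -8,-4,0,0,1, -13,-6,0,0,1]'; python3 -m jog '[-3,-4,-4,0,1, -5,-8,-8,0,1, -5,-12,-10,0,1, -5,-16,-10,0,1, -5,-16,-10,0,1]'; python3 lay.py 0 h7; python3 look.py g8 130 110 220 190 3 1.2
```

```text
clock: 31.9
tool_pos: [0.4845, -0.1523, 0.1678]
orientation: [-120.1, 89.6, -125.3]
contact_force: [0.6, -0.8, 0.5]
gripper_width: 0.088
clock: 32.52
tool_pos: [0.3698, -0.3048, 0.2193]
orientation: [-111.9, 89.6, -117.4]
contact_force: [-0.6, 1.5, 0.3]
gripper_width: 0.0883
base edge u by v [(-28, np.float64(-53.0)), (-20, np.float64(-53.6)), (-12, np.float64(-54.3)), (-4, np.float64(-52.1)), (4, np.float64(-52.8)), (12, np.float64(-53.4)), (20, np.float64(-54.1)), (28, np.float64(-52.1))]
yaw rel U deg [-0.91 -0.96] lat 0.2
[ 0.3701 -0.3024  0.2187] finger back uv (np.float64(420.6), np.float64(-101.6)) yaw 84.69 F [0.4 0.9 0.2] t 32.625
pos [ 0.3703 -0.3018  0.2186] yaw 84.76 F [-0.7 -0.1 -0.1] t 32.675
[[228.8, 108.8], [222.3, 112.8], [231.0, 109.9], [224.4, 113.9]]
```

View pics/h7.png

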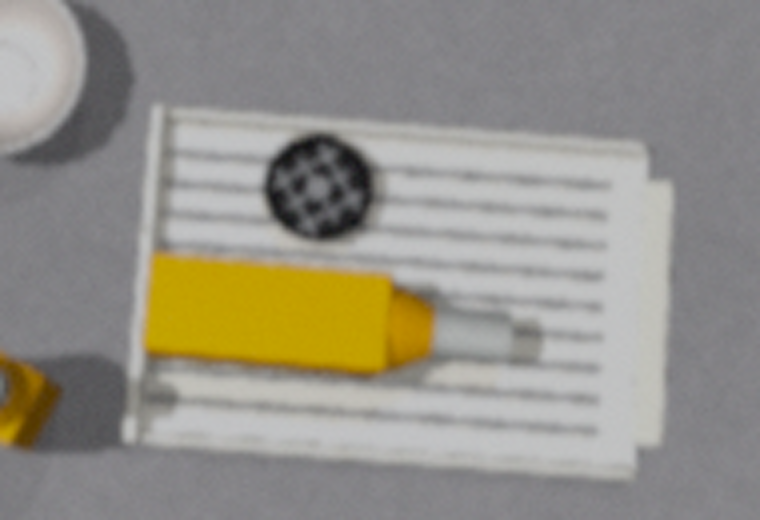

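View pics/g8.png

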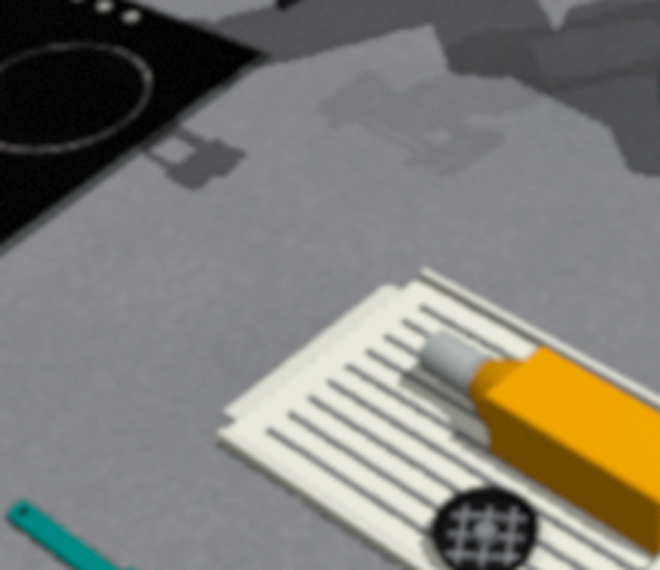

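```bash
python3 - <<'E'
from h import *
import pickle
d0=pickle.load(open("d0.pkl","rb"))["scene"]["pixels"];d=get_image("scene")["pixels"]
save("fin",d)
for n,(x0,y0,x1,y1) in dict(filter=(270,268,312,305),bowl=(322,326,404,396),jar=(422,302,470,360),scraper=(130,272,300,396),med=(396,222,436,302)).items():
    print(n,np.abs(d[y0:y1,x0:x1].astype(int)-d0[y0:y1,x0:x1]).mean().round(2))
save("g9",crop(d,290,200,110,110,6))
E
```

```text
filter 2.28
bowl 1.34
jar 1.16
scraper 1.11
med 4.28
```

View pics/g9.png

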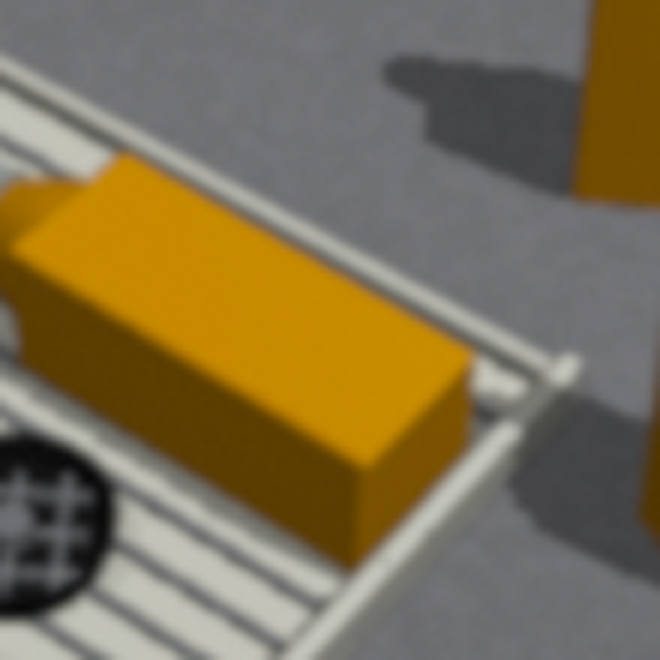

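The bottle's base sits against the end rim, with its edge meeting the rim at about (360–465, 420–560) in the crop. The differences around the other objects are small (the medium bottle's is mostly shadow), so I'm handing in.

```bash
python3 -c "
from rig import *
print(read_state()['clock']);print(hand_in())"
```

```text
32.725
the job is handed in; nothing more can be done
None
```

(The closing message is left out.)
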